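Refit the grease tray under the contact grill

TASK

The contact grill has been cleaned and its flat grease tray lies beside it on the worktop. Slide the tray, nose first, into the low tunnel under the grill and push it home until both sprung catches have snapped into the notches in its sides and you feel it firmly against its stop, but gently: do not force or ram it. Then let go of it; leave the teaspoon by the grounds drawer where it lies.

Things in the scene. Friction and masses are not known exactly. Their poses are not given: they have to be found in the camera images.
- grill: small steel contact grill (sandwich press), fixed, 200 deep x 230 wide x 150 high mm. Origin: on the worktop under the centre of its housing. Its +x axis points the way the tray goes in; the front face is at x = -100 mm, and only its knob stands farther out (to -115 mm, 37 mm up). When home the tray's origin is at x = -37 mm in this frame, give or take 12 mm (see catch_left).
- tunnel_mouth (a point): middle of the tunnel mouth in the grill's front face, 12 mm above the worktop; axes as the grill's. The tunnel runs straight along x at worktop level (the worktop is its floor), centred on this point: 124 mm wide, 24 mm high, its sides flared to 150 mm over the first 20 mm.
- tray: open aluminium pan lying flat on the worktop, loose, 0.26 to 0.49 kg. Origin: centre of the underside; +x points to the nose, the handle is at the -x end. Pan 150 (x) x 112 (y) x 20 (z) mm; a runner bead on each side makes it 120 mm wide (2 mm play a side in the tunnel, 4 mm headroom). The beads taper at the nose, and each has a notch 40 mm ahead of the origin.
- tray_handle (a point): centre of the tray's handle fin, 104 mm behind the tray's centre and 20 mm above the worktop when flat; axes as the tray's. The fin is 14 mm thick (y), runs from x = -78 to -130 mm of the tray's frame and from 4 to 34 mm in height; it can be pinched from above across its thickness, or pushed on its flat end.
- catch_left (a joint): sprung roller catch inside the left tunnel wall, m: 0 sprung out, about 0.003 pushed back by a bead, near 0 again when in the tray's notch. The catches press on the beads over the last 35 mm: 3 to 8 N to slide past. The hard stop stands where they snap in. Stop and catches are clamped on one slide, set up to 12 mm either way from grill to grill and out of sight: go by feel.
- catch_right (a joint): the same catch in the right wall (0 sprung out, m). Pushing: light drag, a rise at the catches, a drop as they snap in, then a steep rise at the stop; press to 6 N or more there. More than 20 N between tray and grill, in any direction, counts as forcing; a tray held askew or off-centre in the tunnel also loads its walls.
- teaspoon: steel teaspoon lying on the worktop at the foot of the grounds drawer, loose, 137 x 28 x 13 mm; origin under its middle; a bystander.

How it is judged (in metres and radians):
On the way, in this order (a step that is already met when the one before it is completed fails the run):
1. the tray's nose is well inside the tunnel, straight, the tray flat (x of tray in the frame of grill above -0.135 m and angle between the x axis of tray and the x axis of grill, either way round below 0.08 rad and angle between tray's own z axis and vertical below 0.06 rad), for 0.05 s.
2. both catches are being pushed back by the tray's beads (value of joint each of catch_left, catch_right above 0.001 m and x of tray in the frame of grill above -0.09 m), for 0.05 s.
3. the tray is pressed against its stop (over 6 N) with both catches in the notches (value of joint each of catch_left, catch_right below 0.001 m and x of tray in the frame of grill above -0.052 m and contact force between tray and grill above 6 N), for 0.05 s.
At the end, for the whole second after the job is handed in: the tray lies flat and at rest in the tunnel, its centre deeper than x = -52 mm in the grill's frame, and both catches have sprung back to within 1 mm of their rest in the tray's notches (value of joint each of catch_left, catch_right below 0.001 m and x of tray in the frame of grill above -0.052 m and angle between tray's own z axis and vertical below 0.04 rad and linear speed of tray below 0.01 m/s); the robot touches nothing.
It fails at once if the tray is forced: more than 20 N between tray and grill (contact force between tray and grill above 20 N).
It fails at once if the teaspoon is moved by more than 25 mm (distance of teaspoon from where it was at the start of the episode above 0.025 m).
It also fails if it takes over 67 s, if anything falls off the work surface, if the arm or the gripper's body presses on something with over 40 N, if the wrist force passes 120 N, or if a joint passes its speed limit or range.

ROBOT

A 6-joint arm with a two-finger parallel gripper is mounted at the origin on a cart in front of the work surface, level with it; the furniture and walls round the work are solid. World frame = base frame: x ahead of the robot, y to its left, z up, the work surface at z = 0. Lengths are in m, angles in degrees, forces in N, time in s.
With the tool pointing down it reaches from about 0.325 to 0.775 m from the base axis. Payload 5.5 kg.
Tool frame: the origin (TCP) lies at the very end of the fingers, on their centre line; the grasp point (between the pads) lies 19 mm behind it; z points along the fingers, y is the direction in which the jaws open and shut (so a half turn about z gives the same grasp; the last joint's range is limited). The gripper opens to 85 mm and grips with 20 to 120 N. Pads are 22 mm wide; open, the fingers measure 114 mm over their backs; the gripper's body (76 mm by 85 mm) begins 54 mm behind the grasp point. The pads swing forward as they close: fully open they stand 13 mm farther back than shut.
Start: joints at [-76.645, 5.22, 70.514, -0, 104.267, -3.249], TCP at [0.171, -0.575, 0.208] pointing down, gripper open.
Joint ranges: [-164.24, 164.24], [-49.07, 125.15], [9.68, 141.18], [-86.29, 266.29], [3.28, 154.24], [-151.56, 151.56]. Speed limits (degrees/s): [147.25, 147.25, 172.46, 180, 180, 180].

INTERFACE

Orientations are given as a 3x3 rotation matrix whose columns are the frame's x, y, z axes.
In Python, from cell import ctrl gives the robot as it stands.
- The arm moves only by the tool play_rows, never from a script. Its argument "motion" is a list of rows, each an object of numbers: "dx", "dy", "dz": the shift along the tool's x, y, z each as a share of 0.2 m, from -1 to 1; "wx", "wy", "wz": the turn, a rotation vector about the tool's x, y, z each as a share of 120 degrees, from -1 to 1; "grip": the gripper's target within -1 to 1 (fully open at 1, half-way at 0, shut at -1). A call has 1 to 8 rows; each row is the pose to reach, as a shift and turn from the pose commanded when the call began, along the tool's axes at that moment; what a row does not reach only later rows make up. A row lasts 1/10 s, in which the tool goes at most 50 mm and 8.59 degrees, less where a joint would pass 70% of its speed; a pose out of reach is approached as far as the arm can. A call with a number of a shift or a turn outside -1 to 1 is refused whole. A call with a gripper value outside its range is refused whole. The fingers move at their own pace and stop on an object; "force" is the grip in N (left out, the last holds). Time passes only in rows, so rows that repeat a pose let the fingers close. It gives the time, the measured TCP pose, the force and the opening at its end, in the units of the state.
- ctrl.observe(): the state, without advancing time (a new reading comes with each control period).
- ctrl.camera(name): name is "scene" or "top"; returns a dict with "pixels" (400x640x3 uint8, red, green, blue), "fov_y" (degrees; the focal length in pixels is half the picture's height over the tangent of half this angle, whatever the lens; pixels are square), "cx", "cy" (the principal point, pixels), "world_to_cam" (4x4, takes a point from world to camera coordinates). Camera axes: x right, y up, looking along -z (the intrinsics and any distortion apply to the point x, -y, -z); pixel columns grow to the right and rows downward; lengths in m; the calibration is good to about 2 mm. A picture is of the moment at which its call begins. There is no depth.
- ctrl.finish_job(): hands the job in, once; it reports no verdict.
Trained networks look in a picture, given as the dict that the camera call returned (one of the last four; its "shot" number tells which), for a name from the list of things; names that differ only in an ending like _2 or _b are one class to them, and where a whole thing is asked for, a point or a joint stands for the part that bears it (a point fixed in the world has none). Each returns a list of dicts, best first, with "confidence" (0 to 1); they miss things now and then, are a little off and sometimes report something else, mostly with a low value. They report only what shows in the picture. A call takes as long as a camera call.
- ctrl.recognise(picture, query): "bbox" ([left, top, width, height] in pixels, round what is visible of it).
- ctrl.trace(picture, query): "mask" (400x640 bool, what is visible of it) and "bbox" ([left, top, width, height] in pixels, round what is visible of it).
- ctrl.pinpoint(picture, query): "position" ([column, row] in pixels: a listed point, or the origin of a listed thing).
The state is a dict: "time": time; "joint_positions": joint angles; "joint_velocities": joint speeds; "joint_torque": joint torques, N m; "position": TCP position; "ee_rot": TCP orientation; "wrist_force": force on the tool from outside, world axes, zero at the start; "ft_torque": the same for the moment, N m; "grip_width": finger opening in m.
Only numpy, scipy, OpenCV 4.12 (cv2) and the standard library are available. Lean on these libraries where they do the work, as an engineer would, in place of code of your own. Each camera call takes 0.05 s, during which the arm holds its last target.

## Working session

There is one attempt and no reset: what is moved stays moved. The work goes in short steps, Python scripts to look and compute and a tool call to move; the robot and the scene stay as the last step left them, time stands still between calls to the robot, and variables do not carry over. Pictures are saved under pics/ and viewed, and the job is handed in when it is done.

Besides the shell and the picture viewer there is one more tool, called after "Emit:" as a command line: name --argument value ..., lists and objects as JSON in quotes. play_rows: Moves the arm, as the interface text tells. Its arguments: {"type":"object","properties":{"motion":{"type":"array","items":{"type":"object","properties":{"dx":{"type":"number","minimum":-1,"maximum":1},"dy":{"type":"number","minimum":-1,"maximum":1},"dz":{"type":"number","minimum":-1,"maximum":1},"wx":{"type":"number","minimum":-1,"maximum":1},"wy":{"type":"number","minimum":-1,"maximum":1},"wz":{"type":"number","minimum":-1,"maximum":1},"grip":{"type":"number"}}}},"force":{"type":"number"}},"required":["motion"]}

```bash
ls; mkdir -p pics
cat > h.py <<'E'
import numpy as np, cv2, json
from cell import ctrl
def K(p):
    h,w=p["pixels"].shape[:2]; f=h/2/np.tan(np.radians(p["fov_y"])/2); return f
def ray(p,uv):
    f=K(p); M=np.array(p["world_to_cam"]); R=M[:3,:3]; t=M[:3,3]
    d=np.array([(uv[0]-p["cx"])/f,-(uv[1]-p["cy"])/f,-1.0])
    return -R.T@t, R.T@d
def onz(p,uv,z):
    o,d=ray(p,uv); s=(z-o[2])/d[2]; return o+s*d
def proj(p,X):
    f=K(p); M=np.array(p["world_to_cam"]); c=M[:3,:3]@np.array(X)+M[:3,3]
    return np.array([p["cx"]+f*c[0]/-c[2], p["cy"]-f*c[1]/-c[2]])
def save(p,n,img=None):
    cv2.imwrite("pics/"+n, (p["pixels"] if img is None else img)[:,:,::-1])
E
python3 - <<'E'
from h import *
s=ctrl.observe(); print({k:np.round(v,3).tolist() for k,v in s.items()})
for n in ["scene","top"]:
    p=ctrl.camera(n); save(p,n+"0.png"); print(n,[k for k in p], p["fov_y"],p["cx"],p["cy"]); print({k:p[k] for k in p if k not in("pixels",)})
    for q in ["grill","tunnel_mouth","tray","tray_handle","teaspoon"]:
        r=ctrl.pinpoint(p,q); print(q,[(np.round(x["position"],1).tolist(),round(x["confidence"],2)) for x in r[:3]], [np.round(onz(p,x["position"],{"tunnel_mouth":.012,"tray_handle":.02}.get(q,0)),4).tolist() for x in r[:2]])
E
```

```text
pics
{'time': 0.0, 'joint_positions': [-76.645, 5.264, 70.581, -0.001, 104.264, -3.249], 'joint_velocities': [0.114, 0.013, 0.002, -0.0, -0.026, -0.038], 'joint_torque': [-0.003, -45.872, -41.803, -0.0, 0.012, -0.0], 'position': [0.171, -0.575, 0.207], 'ee_rot': [[0.958, 0.286, -0.0], [0.286, -0.958, 0.002], [0.0, -0.002, -1.0]], 'wrist_force': [-0.139, -0.035, 0.377], 'ft_torque': [-0.009, 0.013, 0.044], 'grip_width': 0.086}
scene ['pixels', 'fov_y', 'cx', 'cy', 'world_to_cam', 'shot'] 57.528354526400236 320.735951279035 195.98997868382494
{'fov_y': 57.528354526400236, 'cx': 320.735951279035, 'cy': 195.98997868382494, 'world_to_cam': array([[-0.91599029, -0.40094105,  0.01442439,  0.51793019],
       [ 0.32895383, -0.72997463,  0.59910468, -0.19685808],
       [-0.22967622,  0.55351903,  0.80054077, -0.784115  ],
       [ 0.        ,  0.        ,  0.        ,  1.        ]]), 'shot': 1}
grill [([276.1, 286.5], 0.75), ([366.3, 168.1], 0.43)] [[0.561, 0.2473, 0.0], [0.4966, -0.1487, 0.0]]
tunnel_mouth [] []
tray [([365.5, 170.1], 0.95), ([277.4, 289.3], 0.4)] [[0.4962, -0.1411, 0.0], [
[... 163 characters left out ...]
y', 'cx', 'cy', 'world_to_cam', 'shot'] 46.95134918365679 317.32209825315647 203.27378573230533
{'fov_y': 46.95134918365679, 'cx': 317.32209825315647, 'cy': 203.27378573230533, 'world_to_cam': array([[ 0.0172735 , -0.99985013, -0.00116351,  0.02525539],
       [ 0.98380603,  0.01678866,  0.17844844, -0.56394495],
       [-0.17840216, -0.0042271 ,  0.98394858, -1.14539677],
       [ 0.        ,  0.        ,  0.        ,  1.        ]]), 'shot': 2}
grill [([235.7, 201.5], 0.87)] [[0.5737, 0.2566, 0.0]]
tunnel_mouth [([275.2, 205.0], 0.62)] [[0.5638, 0.1479, 0.012]]
tray [] []
tray_handle [([420.4, 226.4], 0.82)] [[0.5116, -0.2381, 0.02]]
teaspoon [([319.9, 171.1], 0.79)] [[0.6625, 0.0296, 0.0]]
```

View pics/scene0.png

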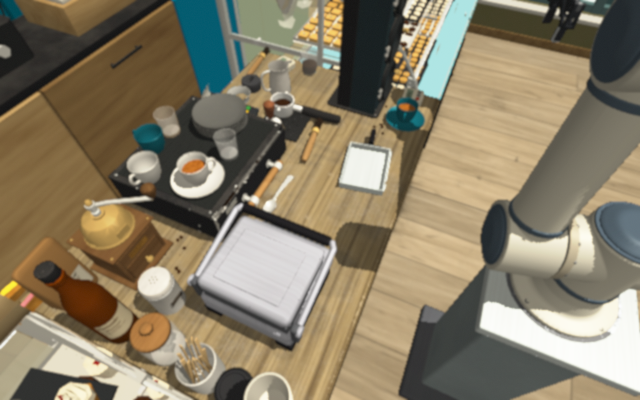

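View pics/top0.png

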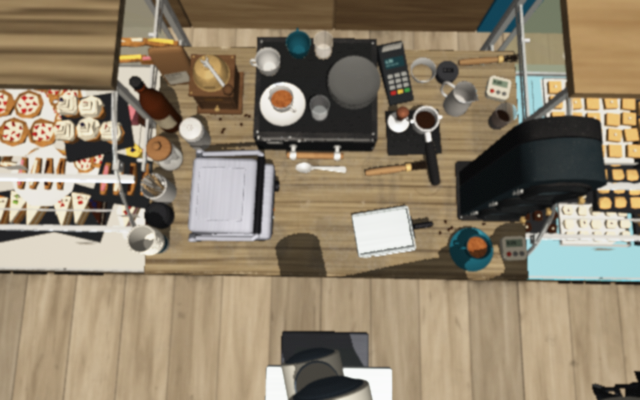

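Run:
```python
from h import *
for n,(cs) in {"scene":[(180,190,180,170),(320,110,120,100)],"top":[(180,130,120,120),(340,190,110,80)]}.items():
    p=ctrl.camera(n)
    o,_=ray(p,(0,0)); print(n,np.round(o,3))
    for i,(x,y,w,h) in enumerate(cs):
        c=cv2.resize(p["pixels"][y:y+h,x:x+w],None,fx=min(780/w,590/h),fy=min(780/w,590/h),interpolation=cv2.INTER_CUBIC); save(p,f"{n}_c{i}.png",c); print(n,i,min(780/w,590/h))
    for q in ["tray","grill","teaspoon"]:
        r=ctrl.trace(p,q); print(q,[(x["bbox"],round(x["confidence"],2),int(x["mask"].sum())) for x in r[:3]])
        if r: np.save(f"m_{n}_{q}.npy",r[0]["mask"])
    for q in ["grill","tunnel_mouth","tray","tray_handle"]:
        r=ctrl.pinpoint(p,q); print(q,[(np.round(x["position"],1).tolist(),round(x["confidence"],2)) for x in r[:3]], [np.round(onz(p,x["position"],{"tunnel_mouth":.012,"tray_handle":.02}.get(q,0)),4).tolist() for x in r[:2]])
    np.savez(f"cal_{n}.npz",pixels=p["pixels"],fov_y=p["fov_y"],cx=p["cx"],cy=p["cy"],world_to_cam=p["world_to_cam"])
```

```text
scene [0.359 0.498 0.738]
scene 0 3.4705882352941178
scene 1 5.9
tray [([339.3, 125.9, 50.0, 67.5], 0.65, 2136)]
grill [([190.2, 206.7, 146.2, 142.9], 0.83, 13221)]
teaspoon [([259.8, 174.5, 32.4, 37.2], 0.48, 245)]
grill [([274.7, 288.3], 0.7)] [[0.5618, 0.252, 0.0]]
tunnel_mouth [([275.0, 289.5], 0.32)] [[0.5567, 0.2581, 0.012]]
tray [] []
tray_handle [([370.0, 138.1], 0.9)] [[0.5205, -0.241, 0.02]]
top [0.35  0.03  1.228]
top 0 4.916666666666667
top 1 7.090909090909091
tray [([354.6, 205.3, 78.6, 52.2], 0.59, 2690)]
grill [([185.3, 147.9, 94.3, 89.9], 0.55, 7246)]
teaspoon [([295.6, 167.4, 51.3, 7.3], 0.64, 155)]
grill [([237.8, 204.4], 0.72)] [[0.5659, 0.2505, 0.0]]
tunnel_mouth [([273.5, 203.9], 0.76)] [[0.5667, 0.1526, 0.012]]
tray [] []
tray_handle [([420.7, 224.3], 0.58)] [[0.5172, -0.2391, 0.02]]
```

View pics/top_c0.png

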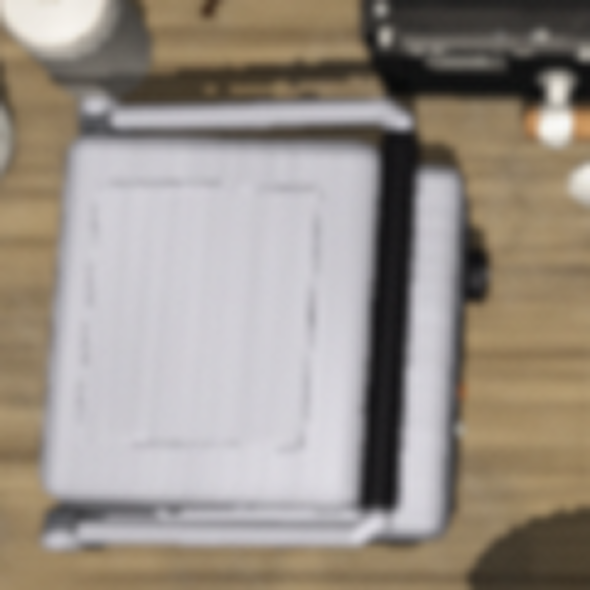

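View pics/scene_c0.png

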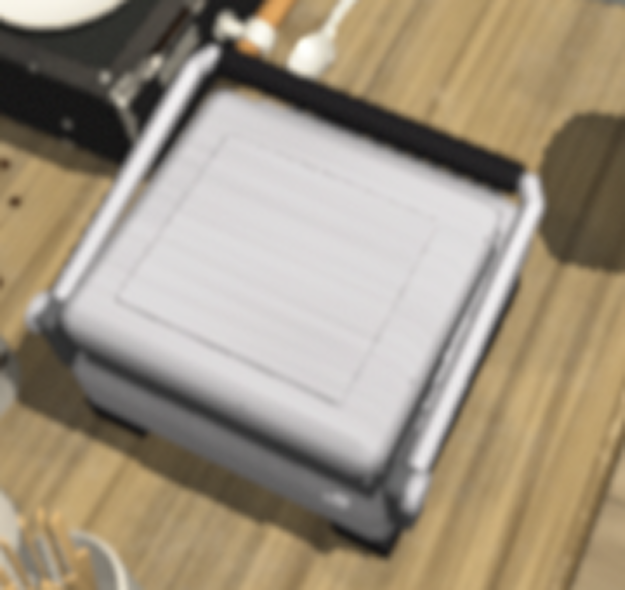

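View pics/scene_c1.png

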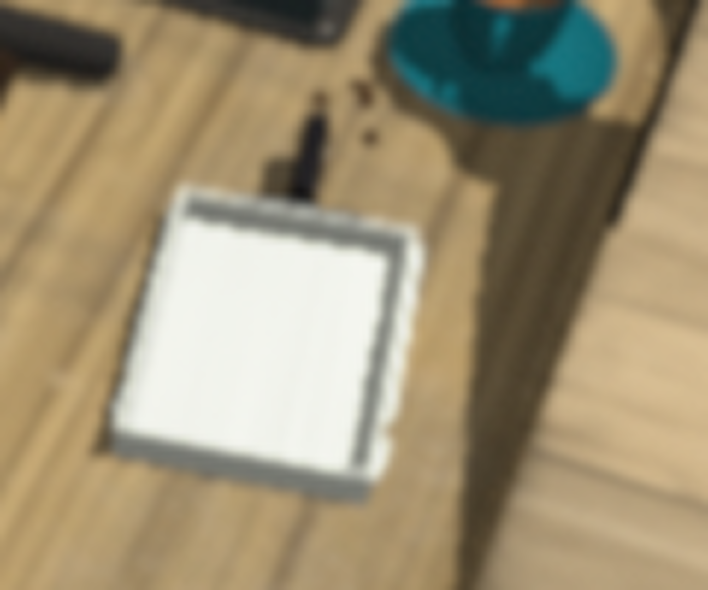

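View pics/top_c1.png

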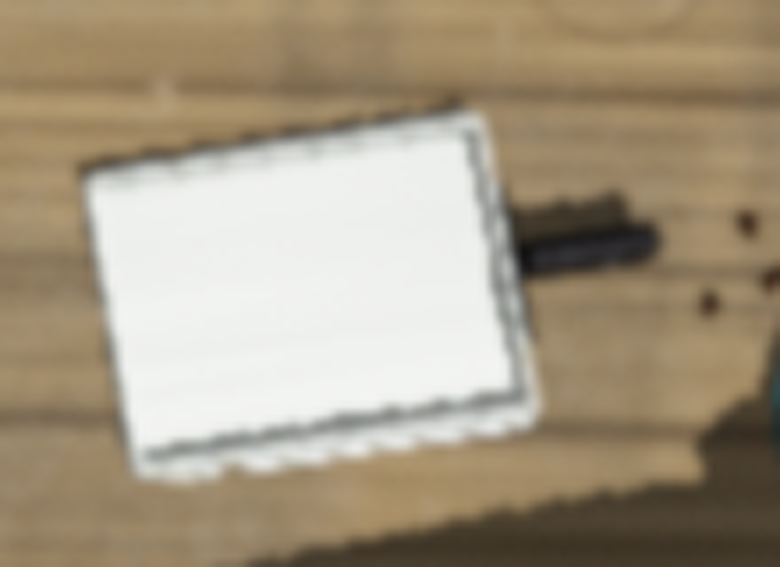

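```bash
cat > fit.py <<'E'
from h import *
from scipy.optimize import least_squares
S=dict(np.load("cal_scene.npz")); T=dict(np.load("cal_top.npz"))
a=lambda p,c,s,o,z:onz(p,(o[0]+c[0]/s,o[1]+c[1]/s),z)
to=(340,190);ts=7.0909; so=(320,110); ss=5.9
print("tray top corners z=.02")
C={}
for n,c in dict(NL=(85,172),BL=(480,110),BR=(540,425),NR=(140,475)).items(): C[n]=a(T,c,ts,to,.02); print(n,np.round(C[n],4))
print("fin top end", np.round(a(T,(658,240),ts,to,.034),4), np.round(a(T,(525,262),ts,to,.034),4))
print("scene");D={}
for n,c in dict(BL=(180,190),BR=(420,230),NR=(385,478),NL=(112,430)).items(): D[n]=a(S,c,ss,so,.02); print(n,np.round(D[n],4))
for E in (C,D):
    ax=(E["NL"]+E["NR"]-E["BL"]-E["BR"])/2; print("c",np.round(sum(E.values())/4,4),"len",np.linalg.norm(ax),"w",np.linalg.norm((E["NL"]-E["NR"]+E["BL"]-E["BR"])/2),"yaw",np.degrees(np.arctan2(ax[1],ax[0])))
print("fin",np.round(a(S,(318,110),ss,so,.034),4))
print("grill rear feet (scene, z=0)")
g=3.470588; go=(180,190)
for c in [(95,405),(145,432),(332,535),(388,552)]: print(c,np.round(a(S,c,g,go,0),4))
print("top grill front edge at z=.05,.10; ")
gt=4.9167; gto=(180,130)
for c in [(465,240),(455,500),(465,172),(447,535)]: print(c,[np.round(a(T,c,gt,gto,z),4).tolist() for z in (.0,.04,.09)])
print("knob",[np.round(a(T,(488,275),gt,gto,z),4) for z in (.037,)])
print("tower",[np.round(onz(S,c,0),3) for c in [(335,105),(380,112)]],[np.round(onz(T,c,0),3) for c in [(458,165),(458,212)]])
E
python3 fit.py
```

```text
tray top corners z=.02
NL [ 0.541  -0.0574  0.02  ]
BL [ 0.567  -0.2056  0.02  ]
BR [ 0.4493 -0.2256  0.02  ]
NR [ 0.4284 -0.0781  0.02  ]
fin top end [ 0.517  -0.2676  0.034 ] [ 0.508  -0.2184  0.034 ]
scene
BL [ 0.5645 -0.2032  0.02  ]
BR [ 0.4538 -0.225   0.02  ]
NR [ 0.4245 -0.079   0.02  ]
NL [ 0.5396 -0.0556  0.02  ]
c [ 0.4964 -0.1417  0.02  ] len 0.1497194166678242 w 0.1168937681093626 yaw 99.02973196110321
c [ 0.4956 -0.1407  0.02  ] len 0.14927236991181445 w 0.1151725724584514 yaw 100.4591130410916
fin [ 0.5197 -0.2669  0.034 ]
grill rear feet (scene, z=0)
(95, 405) [0.6692 0.3432 0.    ]
(145, 432) [0.6335 0.3449 0.    ]
(332, 535) [0.5067 0.3518 0.    ]
(388, 552) [0.4742 0.3473 0.    ]
top grill front edge at z=.05,.10; 
(465, 240) [[0.6386, 0.1533, 0.0], [0.6292, 0.1492, 0.04], [0.6175, 0.1442, 0.09]]
(455, 500) [[0.4932, 0.1538, 0.0], [0.4885, 0.1498, 0.04], [0.4827, 0.1447, 0.09]]
(465, 172) [[0.6777, 0.1546, 0.0], [0.667, 0.1505, 0.04], [0.6537, 0.1454, 0.09]]
(447, 535) [[0.474, 0.1575, 0.0], [0.47, 0.1533, 0.04], [0.4649, 0.1481, 0.09]]
knob [array([0.6108, 0.1365, 0.037 ])]
tower [array([ 0.672, -0.355,  0.   ]), array([ 0.534, -0.382,  0.   ])] [array([ 0.686, -0.35 ,  0.   ]), array([ 0.555, -0.345,  0.   ])]
```

```bash
cat > yaw.py <<'E'
from h import *
S=dict(np.load("cal_scene.npz")); T=dict(np.load("cal_top.npz"))
gt=4.9167; gto=(180,130); g=3.470588; go=(180,190)
def L(name,p,o,s,A,B,zs,perp):
    for z in zs:
        a=onz(p,(o[0]+A[0]/s,o[1]+A[1]/s),z);b=onz(p,(o[0]+B[0]/s,o[1]+B[1]/s),z)
        d=b-a; y=np.degrees(np.arctan2(d[1],d[0])); print(name,z,"yaw",round((y+(90 if perp else 0)+45)%180-45,2),np.round(a[:2],4),np.round(b[:2],4))
t=lambda *k:L(k[0],T,gto,gt,*k[1:]); s=lambda *k:L(k[0],S,go,g,*k[1:])
t("bar right edge",(415,140),(393,508),(.13,.15),1)
t("bar left edge",(380,140),(362,500),(.13,.15),1)
t("lid rear",(74,150),(46,490),(.13,.15),1)
t("lid left",(85,140),(375,143),(.15,),0)
t("lid right",(55,495),(355,502),(.15,),0)
t("base front edge",(463,180),(449,525),(.06,.09),1)
s("lid panel back",(118,298),(340,403),(.15,),1)
s("lid panel front",(228,135),(437,213),(.15,),1)
s("lid panel right",(437,215),(345,400),(.15,),0)
s("lid panel left",(225,138),(118,298),(.15,),0)
s("bar",(225,75),(515,185),(.13,.15),1)
s("feet",(95,405),(388,552),(0,),1)
s("arm right",(535,205),(415,490),(.12,),0)
s("arm left",(200,60),(45,300),(.12,),0)
E
python3 yaw.py
```

```text
bar right edge 0.13 yaw 88.85 [0.6591 0.167 ] [0.4736 0.1707]
bar right edge 0.15 yaw 88.85 [0.6535 0.1645] [0.4713 0.1682]
bar left edge 0.13 yaw 89.55 [0.6588 0.1846] [0.4773 0.186 ]
bar left edge 0.15 yaw 89.55 [0.6532 0.1818] [0.4749 0.1832]
lid rear 0.13 yaw 89.14 [0.651  0.3378] [0.4795 0.3404]
lid rear 0.15 yaw 89.14 [0.6455 0.3322] [0.4772 0.3347]
lid left 0.15 yaw 90.36 [0.6507 0.3271] [0.6516 0.1842]
lid right 0.15 yaw 89.64 [0.4748 0.3302] [0.4739 0.1865]
base front edge 0.06 yaw 89.69 [0.6573 0.1494] [0.4731 0.1504]
base front edge 0.09 yaw 89.69 [0.6494 0.1463] [0.47   0.1473]
lid panel back 0.15 yaw 88.87 [0.6267 0.3245] [0.5013 0.327 ]
lid panel front 0.15 yaw 91.5 [0.6256 0.2202] [0.5021 0.217 ]
lid panel right 0.15 yaw 90.96 [0.5016 0.218 ] [0.4998 0.3248]
lid panel left 0.15 yaw 89.68 [0.6261 0.2225] [0.6267 0.3245]
bar 0.13 yaw 90.57 [0.6572 0.1762] [0.4753 0.1744]
bar 0.15 yaw 90.57 [0.6474 0.1868] [0.4714 0.185 ]
feet 0 yaw 88.79 [0.6692 0.3432] [0.4742 0.3473]
arm right 0.12 yaw 92.09 [0.4622 0.1761] [0.4562 0.3414]
arm left 0.12 yaw 92.37 [0.6811 0.1677] [0.6743 0.3321]
```

```bash
cat > mv.py <<'E'
import sys
from h import *
from scipy.spatial.transform import Rotation as Ro
def frame(alpha,tilt=0):
    a=np.radians(alpha); R=np.array([[np.cos(a),np.sin(a),0],[np.sin(a),-np.cos(a),0],[0,0,-1]])
    return R@Ro.from_euler('y',tilt,degrees=True).as_matrix()
def plan(p1,alpha,tilt=0):
    s=ctrl.observe(); R0=np.array(s["ee_rot"]); p0=np.array(s["position"])
    d=R0.T@(np.array(p1)-p0)/.2; w=np.degrees(Ro.from_matrix(R0.T@frame(alpha,tilt)).as_rotvec())/120
    print("d",np.round(d,4),"w",np.round(w,4),"rows>=",np.linalg.norm(d)*4, np.linalg.norm(w)*120/8.59)
if __name__=="__main__":
    v=[float(x) for x in sys.argv[1:]]; plan(v[:3],*v[3:])
    s=ctrl.observe(); print(round(s["time"],2),np.round(s["position"],4),np.round(s["wrist_force"],2),np.round(s["ft_torque"],2),round(s["grip_width"],4))
E
python3 mv.py .34 -.41 .2 60; python3 mv.py .515 -.25 .13 99.6
```

```text
d [ 1.0434 -0.5498  0.0423] w [-0.     -0.     -0.3617] rows>= 4.720591423312815 5.052281962584045
1.4 [ 0.1714 -0.575   0.2085] [-0.92 -0.23 -0.24] [ 0.    0.04 -0.  ] 0.0853
d [ 2.1105 -1.0665  0.3924] w [-0.     -0.     -0.6917] rows>= 9.587841498665352 9.662293598441071
1.4 [ 0.1714 -0.575   0.2085] [-0.92 -0.23 -0.24] [ 0.    0.04 -0.  ] 0.0853
```

Emit:
play_rows --motion '[{"dx": 0.25,"dy": -0.13,"wz": -0.07},{"dx": 0.5,"dy": -0.26,"wz": -0.14},{"dx": 0.7,"dy": -0.37,"wz": -0.21},{"dx": 0.9,"dy": -0.48,"wz": -0.28},{"dx": 1.0,"dy": -0.53,"wz": -0.35},{"dx": 1.0,"dy": -0.53,"wz": -0.35}]'

```text
invalid input
```

```bash
python3 mv.py .5145 -.25 .13 99.6
```

```text
d [ 2.1081 -1.0672  0.3924] w [-0.     -0.     -0.6917] rows>= 9.580677412556739 9.662293598441071
1.4 [ 0.1714 -0.575   0.2085] [-0.92 -0.23 -0.24] [ 0.    0.04 -0.  ] 0.0853
```

Emit:
play_rows --motion '[{"dx": 0.25,"dy": -0.13,"dz": 0.0,"wx": 0.0,"wy": 0.0,"wz": -0.07,"grip": 1.0},{"dx": 0.5,"dy": -0.26,"dz": 0.0,"wx": 0.0,"wy": 0.0,"wz": -0.14,"grip": 1.0},{"dx": 0.7,"dy": -0.37,"dz": 0.0,"wx": 0.0,"wy": 0.0,"wz": -0.21,"grip": 1.0},{"dx": 0.9,"dy": -0.48,"dz": 0.0,"wx": 0.0,"wy": 0.0,"wz": -0.28,"grip": 1.0},{"dx": 0.98,"dy": -0.53,"dz": 0.0,"wx": 0.0,"wy": 0.0,"wz": -0.35,"grip": 1.0},{"dx": 0.98,"dy": -0.53,"dz": 0.0,"wx": 0.0,"wy": 0.0,"wz": -0.35,"grip": 1.0}]'

```text
time: 2.0
position: [0.3312, -0.4152, 0.209]
ee_rot: [[0.515, 0.857, 0.001], [0.857, -0.515, -0.0], [0.0, 0.001, -1.0]]
wrist_force: [0.6, -0.1, 1.2]
grip_width: 0.0855
```

```bash
python3 mv.py .5145 -.25 .13 99.6
```

```text
d [1.1795 0.3606 0.396 ] w [ 0.0006 -0.     -0.338 ] rows>= 5.18162559524921 4.722268900009966
2.0 [ 0.3312 -0.4152  0.209 ] [ 0.6  -0.12  1.16] [-0.01  0.02  0.03] 0.0855
```

Emit:
play_rows --motion '[{"dx": 0.23,"dy": 0.07,"dz": 0.0,"wx": 0.0,"wy": 0.0,"wz": -0.068,"grip": 1.0},{"dx": 0.46,"dy": 0.14,"dz": 0.05,"wx": 0.0,"wy": 0.0,"wz": -0.136,"grip": 1.0},{"dx": 0.69,"dy": 0.21,"dz": 0.1,"wx": 0.0,"wy": 0.0,"wz": -0.204,"grip": 1.0},{"dx": 0.9,"dy": 0.28,"dz": 0.2,"wx": 0.0,"wy": 0.0,"wz": -0.272,"grip": 1.0},{"dx": 0.99,"dy": 0.32,"dz": 0.2,"wx": 0.0,"wy": 0.0,"wz": -0.338,"grip": 1.0},{"dx": 0.99,"dy": 0.32,"dz": 0.2,"wx": 0.0,"wy": 0.0,"wz": -0.338,"grip": 1.0}]'

```text
time: 2.6
position: [0.4878, -0.2805, 0.1672]
ee_rot: [[-0.163, 0.987, -0.001], [0.987, 0.163, 0.001], [0.002, -0.001, -1.0]]
wrist_force: [0.2, -0.5, 0.8]
grip_width: 0.0856
```

```bash
python3 mv.py .5145 -.25 .07 99.6
python3 - <<'E'
from h import *
for n in ["scene","top"]:
    p=ctrl.camera(n); save(p,n+"1.png")
E
```

```text
d [0.1278 0.1569 0.4858] w [-0.0006 -0.0007 -0.0021] rows>= 2.104924768358579 0.03163611534526915
2.6 [ 0.4878 -0.2805  0.1672] [ 0.17 -0.51  0.76] [ 0.01 -0.02  0.04] 0.0856
```

View pics/scene1.png

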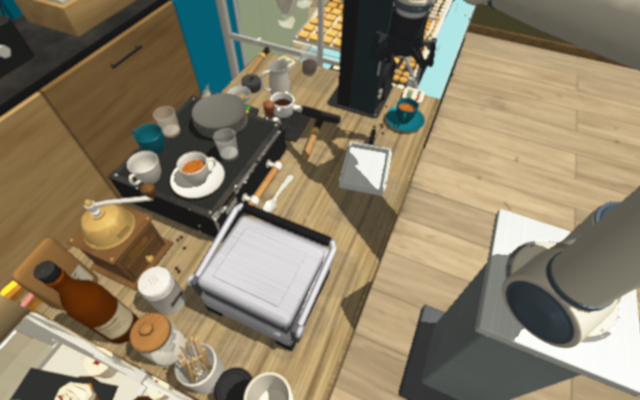

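Emit:
play_rows --motion '[{"dx": 0.07,"dy": 0.09,"dz": 0.2,"wx": 0.0,"wy": 0.0,"wz": 0.0,"grip": 1.0},{"dx": 0.127,"dy": 0.157,"dz": 0.4,"wx": 0.0,"wy": 0.0,"wz": -0.002,"grip": 1.0},{"dx": 0.127,"dy": 0.157,"dz": 0.5,"wx": 0.0,"wy": 0.0,"wz": -0.002,"grip": 1.0},{"dx": 0.127,"dy": 0.157,"dz": 0.55,"wx": 0.0,"wy": 0.0,"wz": -0.002,"grip": 1.0},{"dx": 0.127,"dy": 0.157,"dz": 0.55,"wx": 0.0,"wy": 0.0,"wz": -0.002,"grip": 1.0}]'

```text
time: 3.2
position: [0.5124, -0.2527, 0.0576]
ee_rot: [[-0.16, 0.987, -0.002], [0.987, 0.16, 0.001], [0.001, -0.002, -1.0]]
wrist_force: [1.1, 0.4, -0.2]
grip_width: 0.0852
```

```bash
python3 - <<'E'
from h import *
for n,(x,y,w,h) in {"scene":(320,80,120,120),"top":(340,170,120,90)}.items():
    p=ctrl.camera(n); k=590/h if 590/h*w<800 else 780/w; save(p,n+"2.png",cv2.resize(p["pixels"][y:y+h,x:x+w],None,fx=k,fy=k,interpolation=cv2.INTER_CUBIC))
E
python3 mv.py .5145 -.25 .008 99.6
```

```text
d [0.0156 0.0049 0.2618] w [ 0.0009  0.0009 -0.0029] rows>= 1.049361027028618 0.04375778317205546
3.3 [ 0.5139 -0.2531  0.0604] [ 0.39 -0.64  0.6 ] [-0.03  0.01 -0.03] 0.0851
```

View pics/scene2.png

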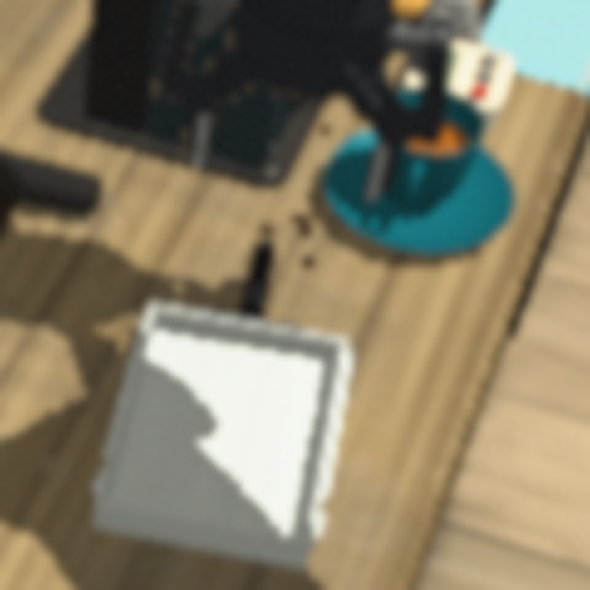

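View pics/top2.png

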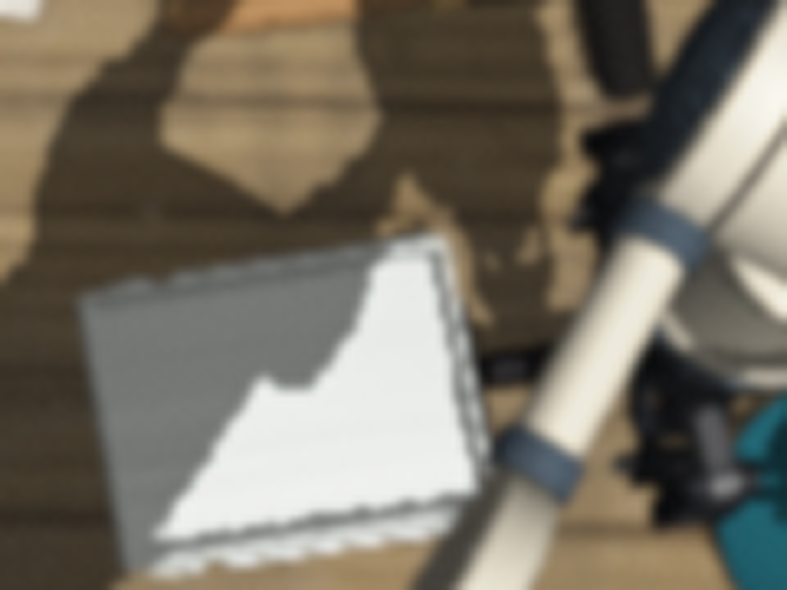

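Emit:
play_rows --motion '[{"dx": 0.01,"dy": 0.005,"dz": 0.15,"wx": 0.0,"wy": 0.0,"wz": 0.0,"grip": 1.0},{"dx": 0.01,"dy": 0.005,"dz": 0.23,"wx": 0.001,"wy": 0.001,"wz": -0.003,"grip": 0.3},{"dx": 0.01,"dy": 0.005,"dz": 0.255,"wx": 0.001,"wy": 0.001,"wz": -0.003,"grip": -0.3},{"dx": 0.01,"dy": 0.005,"dz": 0.255,"wx": 0.001,"wy": 0.001,"wz": -0.003,"grip": -0.4},{"dx": 0.01,"dy": 0.005,"dz": 0.255,"wx": 0.001,"wy": 0.001,"wz": -0.003,"grip": -0.4}]' --force 20

```text
time: 3.8
position: [0.5149, -0.25, 0.0087]
ee_rot: [[-0.169, 0.986, -0.001], [0.986, 0.169, 0.001], [0.001, -0.001, -1.0]]
wrist_force: [-0.1, -0.4, 0.9]
grip_width: 0.0282
```

```bash
python3 - <<'E'
from h import *
for n,(x,y,w,h) in {"scene":(320,80,120,120)}.items():
    p=ctrl.camera(n); k=590/h if 590/h*w<800 else 780/w; save(p,n+"3.png",cv2.resize(p["pixels"][y:y+h,x:x+w],None,fx=k,fy=k,interpolation=cv2.INTER_CUBIC))
E
python3 mv.py .5145 -.25 .008 99.6
```

```text
d [ 0.0006 -0.0029  0.0046] w [-0.0003 -0.0004  0.0013] rows>= 0.021745131864639528 0.01897396741765896
3.85 [ 0.5151 -0.25    0.0089] [ 1.43 -0.39 -0.29] [-0.04 -0.01  0.01] 0.0259
```

View pics/scene3.png

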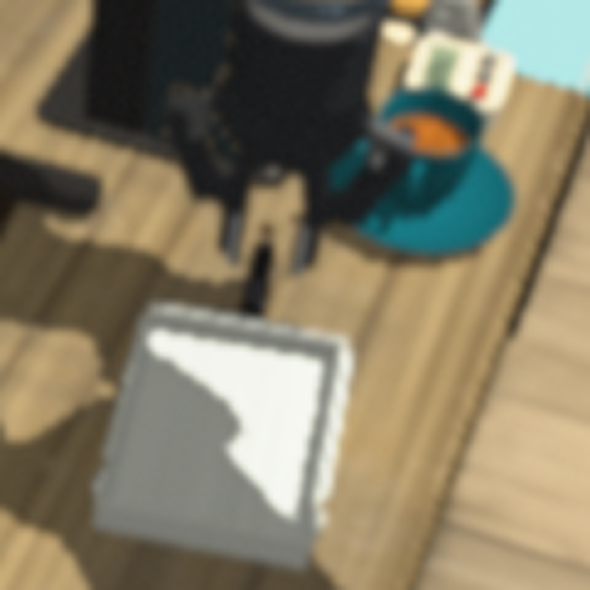

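Emit:
play_rows --motion '[{"dx": 0.0,"dy": 0.0,"dz": 0.0,"wx": 0.0,"wy": 0.0,"wz": 0.0,"grip": -0.7},{"dx": 0.0,"dy": 0.0,"dz": 0.0,"wx": 0.0,"wy": 0.0,"wz": 0.0,"grip": -1.0},{"dx": 0.0,"dy": 0.0,"dz": 0.0,"wx": 0.0,"wy": 0.0,"wz": 0.0,"grip": -1.0},{"dx": 0.0,"dy": 0.0,"dz": 0.0,"wx": 0.0,"wy": 0.0,"wz": 0.0,"grip": -1.0}]' --force 25

```text
time: 4.25
position: [0.5152, -0.25, 0.0089]
ee_rot: [[-0.17, 0.986, -0.0], [0.986, 0.17, 0.0], [0.0, -0.0, -1.0]]
wrist_force: [-0.0, 0.0, 5.6]
grip_width: 0.0127
```

```bash
python3 - <<'E'
from h import *
for n,(x,y,w,h) in {"scene":(320,80,120,120),"top":(340,170,120,90)}.items():
    p=ctrl.camera(n); k=590/h if 590/h*w<800 else 780/w; save(p,n+"4.png",cv2.resize(p["pixels"][y:y+h,x:x+w],None,fx=k,fy=k,interpolation=cv2.INTER_CUBIC))
E
python3 mv.py .5145 -.25 .008 99.6
```

```text
d [ 0.0006 -0.0034  0.0045] w [-0.0001 -0.0002  0.0014] rows>= 0.022654251989622343 0.01933883904185197
4.35 [ 0.5152 -0.25    0.0089] [0.01 0.12 5.65] [-0.04 -0.01 -0.07] 0.0125
```

View pics/scene4.png

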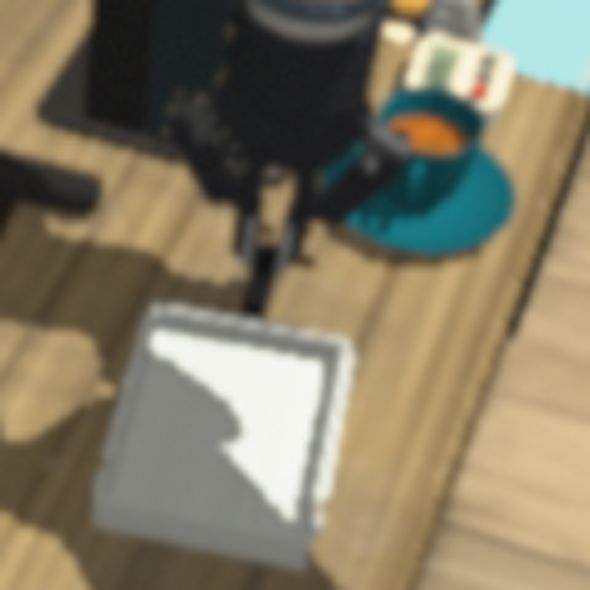

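View pics/top4.png

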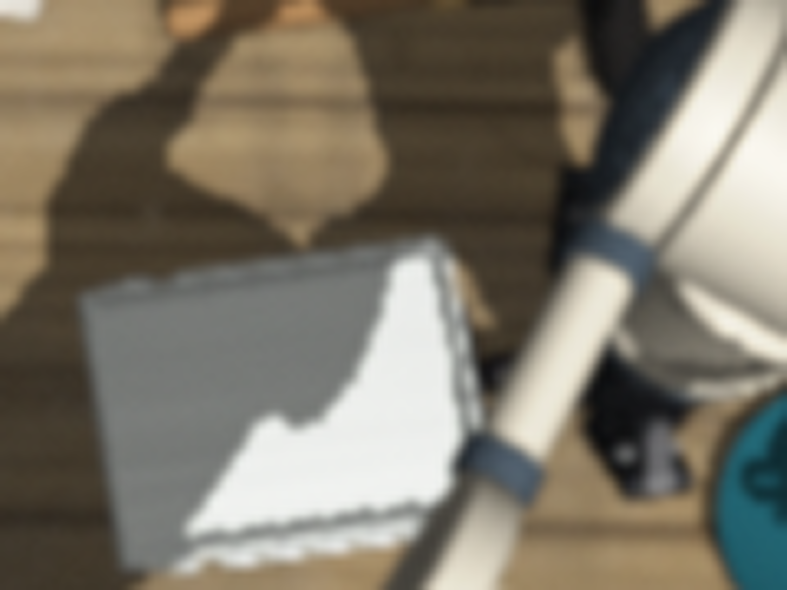

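```bash
python3 mv.py .565 -.066 .0097 89.7; python3 mv.py .54 -.16 .0097 94.7
```

```text
d [ 0.8645  0.4015 -0.0037] w [-0.0001 -0.0002  0.0839] rows>= 3.8126388294349884 1.1716047262343747
4.35 [ 0.5152 -0.25    0.0089] [0.01 0.12 5.65] [-0.04 -0.01 -0.07] 0.0125
d [ 0.4225  0.1986 -0.0039] w [-0.0001 -0.0002  0.0422] rows>= 1.8673592361739126 0.5895364569821282
4.35 [ 0.5152 -0.25    0.0089] [0.01 0.12 5.65] [-0.04 -0.01 -0.07] 0.0125
```

Emit:
play_rows --motion '[{"dx": 0.0,"dy": 0.0,"dz": -0.004,"wx": 0.0,"wy": 0.0,"wz": 0.0,"grip": -1.0},{"dx": 0.06,"dy": 0.03,"dz": -0.004,"wx": 0.0,"wy": 0.0,"wz": 0.006,"grip": -1.0},{"dx": 0.13,"dy": 0.06,"dz": -0.004,"wx": 0.0,"wy": 0.0,"wz": 0.012,"grip": -1.0},{"dx": 0.2,"dy": 0.09,"dz": -0.004,"wx": 0.0,"wy": 0.0,"wz": 0.02,"grip": -1.0},{"dx": 0.27,"dy": 0.125,"dz": -0.004,"wx": 0.0,"wy": 0.0,"wz": 0.027,"grip": -1.0},{"dx": 0.34,"dy": 0.16,"dz": -0.004,"wx": 0.0,"wy": 0.0,"wz": 0.034,"grip": -1.0},{"dx": 0.42,"dy": 0.2,"dz": -0.004,"wx": 0.0,"wy": 0.0,"wz": 0.042,"grip": -1.0},{"dx": 0.42,"dy": 0.2,"dz": -0.004,"wx": 0.0,"wy": 0.0,"wz": 0.042,"grip": -1.0}]'

```text
time: 5.15
position: [0.5401, -0.1583, 0.0088]
ee_rot: [[-0.084, 0.996, -0.002], [0.996, 0.084, 0.003], [0.003, -0.002, -1.0]]
wrist_force: [1.6, 4.2, 4.2]
grip_width: 0.0123
```

```bash
python3 mv.py .565 -.066 .0097 89.7
```

```text
d [ 0.4494  0.1629 -0.0035] w [-0.0008 -0.0014  0.0427] rows>= 1.9121984242946077 0.5973809997497539
5.15 [ 0.5401 -0.1583  0.0088] [1.62 4.16 4.23] [ 0.57 -0.16 -0.03] 0.0123
```

Emit:
play_rows --motion '[{"dx": 0.07,"dy": 0.025,"dz": -0.003,"wx": 0.0,"wy": 0.0,"wz": 0.006,"grip": -1.0},{"dx": 0.14,"dy": 0.05,"dz": -0.003,"wx": 0.0,"wy": -0.001,"wz": 0.013,"grip": -1.0},{"dx": 0.21,"dy": 0.075,"dz": -0.003,"wx": 0.0,"wy": -0.001,"wz": 0.02,"grip": -1.0},{"dx": 0.28,"dy": 0.1,"dz": -0.003,"wx": 0.0,"wy": -0.001,"wz": 0.027,"grip": -1.0},{"dx": 0.35,"dy": 0.13,"dz": -0.003,"wx": 0.0,"wy": -0.001,"wz": 0.034,"grip": -1.0},{"dx": 0.42,"dy": 0.155,"dz": -0.003,"wx": 0.0,"wy": -0.001,"wz": 0.042,"grip": -1.0},{"dx": 0.45,"dy": 0.163,"dz": -0.003,"wx": 0.0,"wy": -0.001,"wz": 0.042,"grip": -1.0},{"dx": 0.45,"dy": 0.163,"dz": -0.003,"wx": 0.0,"wy": -0.001,"wz": 0.042,"grip": -1.0}]'

```text
time: 5.95
position: [0.5647, -0.0673, 0.009]
ee_rot: [[0.004, 1.0, -0.002], [1.0, -0.004, 0.0], [0.0, -0.002, -1.0]]
wrist_force: [0.2, 0.3, 2.3]
grip_width: 0.0126
```

```bash
python3 - <<'E'
from h import *
for n,(x,y,w,h) in {"scene":(240,120,160,120),"top":(180,140,200,120)}.items():
    p=ctrl.camera(n); k=min(590/h,790/w); print(k);save(p,n+"5.png",cv2.resize(p["pixels"][y:y+h,x:x+w],None,fx=k,fy=k,interpolation=cv2.INTER_CUBIC))
    np.savez(f"cal5_{n}.npz",pixels=p["pixels"],fov_y=p["fov_y"],cx=p["cx"],cy=p["cy"],world_to_cam=p["world_to_cam"])
    for q in ["grill","tunnel_mouth","tray","tray_handle"]:
        r=ctrl.pinpoint(p,q); print(q,[(np.round(x["position"],1).tolist(),round(x["confidence"],2)) for x in r[:3]], [np.round(onz(p,x["position"],{"tunnel_mouth":.012,"tray_handle":.02}.get(q,0)),4).tolist() for x in r[:2]])
E
python3 mv.py .565 -.066 .0097 89.7
```

```text
4.916666666666667
grill [([276.8, 288.3], 0.89)] [[0.5578, 0.2502, 0.0]]
tunnel_mouth [] []
tray [([315.7, 212.3], 0.7)] [[0.5621, 0.0383, 0.0]]
tray_handle [([327.4, 177.4], 0.59), ([279.9, 193.3], 0.34)] [[0.5734, -0.0601, 0.02], [0.6605, 0.0353, 0.02]]
3.95
grill [([234.0, 204.2], 0.61)] [[0.5662, 0.2608, 0.0]]
tunnel_mouth [([275.2, 202.4], 0.59)] [[0.5709, 0.1482, 0.012]]
tray [([315.3, 204.7], 0.71)] [[0.5686, 0.0406, 0.0]]
tray_handle [([350.5, 205.0], 0.87)] [[0.5658, -0.0534, 0.02]]
d [ 0.0071  0.0022 -0.0036] w [-0.0012 -0.0001 -0.0001] rows>= 0.0330596268588856 0.01673189083365508
6.45 [ 0.5646 -0.0674  0.009 ] [0.49 2.78 3.18] [ 0.5  -0.08  0.06] 0.0128
```

View pics/scene5.png

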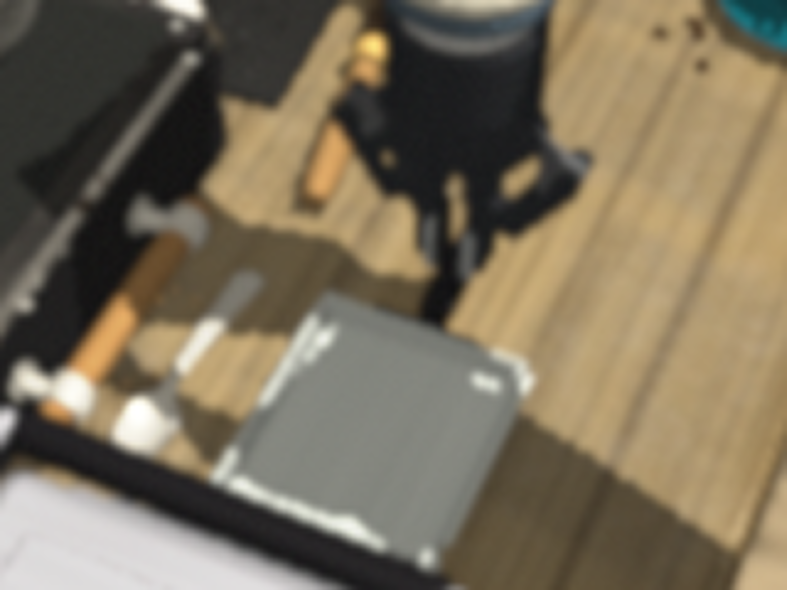

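View pics/top5.png

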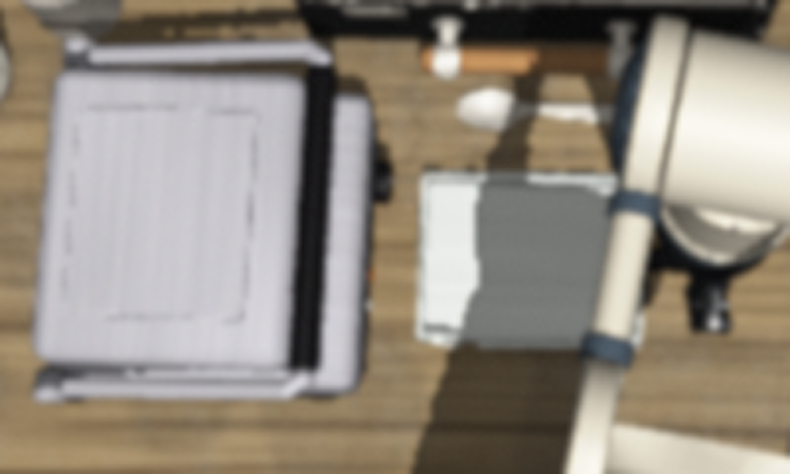

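Run:
```python
from h import *
S=dict(np.load("cal5_scene.npz")); T=dict(np.load("cal5_top.npz"))
t=lambda c,z:np.round(onz(T,(180+c[0]/3.95,140+c[1]/3.95),z)[:2],4)
s=lambda c,z:np.round(onz(S,(240+c[0]/4.9167,120+c[1]/4.9167),z)[:2],4)
print("tray top",[t(c,.02) for c in [(420,172),(418,340),(615,176),(642,342)]])
print("tray scene",[s(c,.02) for c in [(327,293),(535,370),(217,475)]])
print("base front top", [[t(c,z) for c in [(372,100),(360,388)]] for z in (.06,.08,.1)])
print("lid corner bar ends",[t(c,.14) for c in [(334,68),(318,368),(308,68),(292,368)]])
print("lid",[t(c,.15) for c in [(60,72),(36,358),(303,78),(290,364)]])
print("knob", t((392,182),.037))
```

```text
tray top [array([0.6214, 0.1192]), array([0.5064, 0.1172]), array([ 0.6209, -0.0134]), array([ 0.5076, -0.0326])]
tray scene [array([ 0.6191, -0.0315]), array([ 0.5028, -0.0292]), array([0.6195, 0.0925])]
base front top [[array([0.6607, 0.1495]), array([0.4694, 0.1507])], [array([0.6554, 0.1475]), array([0.4674, 0.1487])], [array([0.6501, 0.1454]), array([0.4654, 0.1466])]]
lid corner bar ends [array([0.6595, 0.1655]), array([0.4729, 0.1681]), array([0.6592, 0.1816]), array([0.4726, 0.1837])]
lid [array([0.6513, 0.3322]), array([0.4748, 0.3351]), array([0.65 , 0.183]), array([0.4738, 0.1836])]
knob [0.6104 0.1365]
```

Emit:
play_rows --motion '[{"dx": 0.05,"dy": 0.0,"dz": -0.003,"wx": -0.001,"wy": 0.0,"wz": 0.0,"grip": -1.0},{"dx": 0.1,"dy": 0.0,"dz": -0.003,"wx": -0.001,"wy": 0.0,"wz": 0.0,"grip": -1.0},{"dx": 0.15,"dy": 0.0,"dz": -0.003,"wx": -0.001,"wy": 0.0,"wz": 0.0,"grip": -1.0},{"dx": 0.19,"dy": 0.0,"dz": -0.003,"wx": -0.001,"wy": 0.0,"wz": 0.0,"grip": -1.0},{"dx": 0.19,"dy": 0.0,"dz": -0.003,"wx": -0.001,"wy": 0.0,"wz": 0.0,"grip": -1.0},{"dx": 0.19,"dy": 0.0,"dz": -0.003,"wx": -0.001,"wy": 0.0,"wz": 0.0,"grip": -1.0}]'

```text
time: 7.05
position: [0.5646, -0.0287, 0.0093]
ee_rot: [[0.004, 1.0, -0.001], [1.0, -0.004, 0.0], [0.0, -0.001, -1.0]]
wrist_force: [0.6, 1.4, -2.5]
grip_width: 0.0126
```

```bash
python3 mv.py .565 0 .0097 89.7
```

```text
d [ 0.1436  0.0013 -0.002 ] w [-0.0004 -0.0002  0.0004] rows>= 0.5743319169016 0.008291241819111844
7.05 [ 0.5646 -0.0287  0.0093] [ 0.59  1.39 -2.49] [ 0.17 -0.04 -0.02] 0.0126
```

Emit:
play_rows --motion '[{"dx": 0.02,"dy": 0.0,"dz": 0.001,"wx": 0.0,"wy": 0.0,"wz": 0.0,"grip": -1.0},{"dx": 0.04,"dy": 0.0,"dz": 0.001,"wx": 0.0,"wy": 0.0,"wz": 0.0,"grip": -1.0},{"dx": 0.06,"dy": 0.0,"dz": 0.001,"wx": 0.0,"wy": 0.0,"wz": 0.0,"grip": -1.0},{"dx": 0.06,"dy": 0.0,"dz": 0.001,"wx": 0.0,"wy": 0.0,"wz": 0.0,"grip": -1.0}]'

```text
time: 7.45
position: [0.565, -0.017, 0.0095]
ee_rot: [[0.005, 1.0, -0.0], [1.0, -0.005, 0.0], [0.0, -0.0, -1.0]]
wrist_force: [0.3, 0.5, -2.4]
grip_width: 0.0125
```

```bash
python3 mv.py .565 0 .0097 89.7
```

```text
d [ 0.0849 -0.0002 -0.0011] w [-0.0001 -0.0001  0.    ] rows>= 0.3396951961048638 0.0013164671321093226
7.45 [ 0.565  -0.017   0.0095] [ 0.26  0.46 -2.42] [ 0.11 -0.05 -0.01] 0.0125
```

Emit:
play_rows --motion '[{"dx": 0.02,"dy": 0.0,"dz": 0.003,"wx": 0.0,"wy": 0.0,"wz": 0.0,"grip": -1.0},{"dx": 0.04,"dy": 0.0,"dz": 0.003,"wx": 0.0,"wy": 0.0,"wz": 0.0,"grip": -1.0},{"dx": 0.06,"dy": 0.0,"dz": 0.003,"wx": 0.0,"wy": 0.0,"wz": 0.0,"grip": -1.0},{"dx": 0.06,"dy": 0.0,"dz": 0.003,"wx": 0.0,"wy": 0.0,"wz": 0.0,"grip": -1.0}]'

```text
time: 7.85
position: [0.5651, -0.0048, 0.009]
ee_rot: [[0.005, 1.0, 0.0], [1.0, -0.005, 0.0], [0.0, 0.0, -1.0]]
wrist_force: [-0.2, 0.5, -0.6]
grip_width: 0.012
```

```bash
python3 mv.py .565 0.01 .009 89.7
```

```text
d [ 0.0739 -0.001   0.0001] w [ 0.0001 -0.0001  0.0001] rows>= 0.2955209090773279 0.0028236241427654625
7.85 [ 0.5651 -0.0048  0.009 ] [-0.22  0.46 -0.59] [ 0.05 -0.06 -0.02] 0.012
```

Emit:
play_rows --motion '[{"dx": 0.02,"dy": 0.0,"dz": 0.0,"wx": 0.0,"wy": 0.0,"wz": 0.0,"grip": -1.0},{"dx": 0.04,"dy": 0.0,"dz": 0.0,"wx": 0.0,"wy": 0.0,"wz": 0.0,"grip": -1.0},{"dx": 0.06,"dy": 0.0,"dz": 0.0,"wx": 0.0,"wy": 0.0,"wz": 0.0,"grip": -1.0},{"dx": 0.08,"dy": 0.0,"dz": 0.0,"wx": 0.0,"wy": 0.0,"wz": 0.0,"grip": -1.0},{"dx": 0.1,"dy": 0.0,"dz": 0.0,"wx": 0.0,"wy": 0.0,"wz": 0.0,"grip": -1.0},{"dx": 0.1,"dy": 0.0,"dz": 0.0,"wx": 0.0,"wy": 0.0,"wz": 0.0,"grip": -1.0}]'

```text
time: 8.45
position: [0.5652, 0.0153, 0.009]
ee_rot: [[0.005, 1.0, 0.0], [1.0, -0.005, 0.0], [0.0, 0.0, -1.0]]
wrist_force: [-0.1, 0.1, 1.2]
grip_width: 0.0126
```

```bash
python3 mv.py .565 0.04 .009 89.7
```

```text
d [ 0.1236 -0.0017  0.0002] w [ 0.0001 -0.0002  0.0002] rows>= 0.494565376518525 0.003504262991432962
8.45 [0.5652 0.0153 0.009 ] [-0.14  0.08  1.22] [-0.06  0.02 -0.05] 0.0126
```

Emit:
play_rows --motion '[{"dx": 0.02,"dy": 0.0,"dz": 0.0,"wx": 0.0,"wy": 0.0,"wz": 0.0,"grip": -1.0},{"dx": 0.04,"dy": 0.0,"dz": 0.0,"wx": 0.0,"wy": 0.0,"wz": 0.0,"grip": -1.0},{"dx": 0.06,"dy": 0.0,"dz": 0.0,"wx": 0.0,"wy": 0.0,"wz": 0.0,"grip": -1.0},{"dx": 0.08,"dy": 0.0,"dz": 0.0,"wx": 0.0,"wy": 0.0,"wz": 0.0,"grip": -1.0},{"dx": 0.1,"dy": 0.0,"dz": 0.0,"wx": 0.0,"wy": 0.0,"wz": 0.0,"grip": -1.0},{"dx": 0.1,"dy": 0.0,"dz": 0.0,"wx": 0.0,"wy": 0.0,"wz": 0.0,"grip": -1.0}]'

```text
time: 9.05
position: [0.5653, 0.0353, 0.009]
ee_rot: [[0.005, 1.0, -0.0], [1.0, -0.005, 0.0], [0.0, -0.0, -1.0]]
wrist_force: [0.3, -0.4, 1.6]
grip_width: 0.0125
```

```bash
python3 mv.py .565 0.04 .009 89.7
python3 - <<'E'
from h import *
for n,(x,y,w,h) in {"scene":(220,120,160,120),"top":(180,140,160,120)}.items():
    p=ctrl.camera(n); k=min(590/h,790/w); save(p,n+"6.png",cv2.resize(p["pixels"][y:y+h,x:x+w],None,fx=k,fy=k,interpolation=cv2.INTER_CUBIC))
E
```

```text
d [ 0.0237 -0.0015 -0.0002] w [-0.     -0.0002  0.0002] rows>= 0.09482506691880441 0.003427554045603215
9.05 [0.5653 0.0353 0.009 ] [ 0.31 -0.36  1.6 ] [-0.15 -0.01 -0.06] 0.0125
```

View pics/scene6.png

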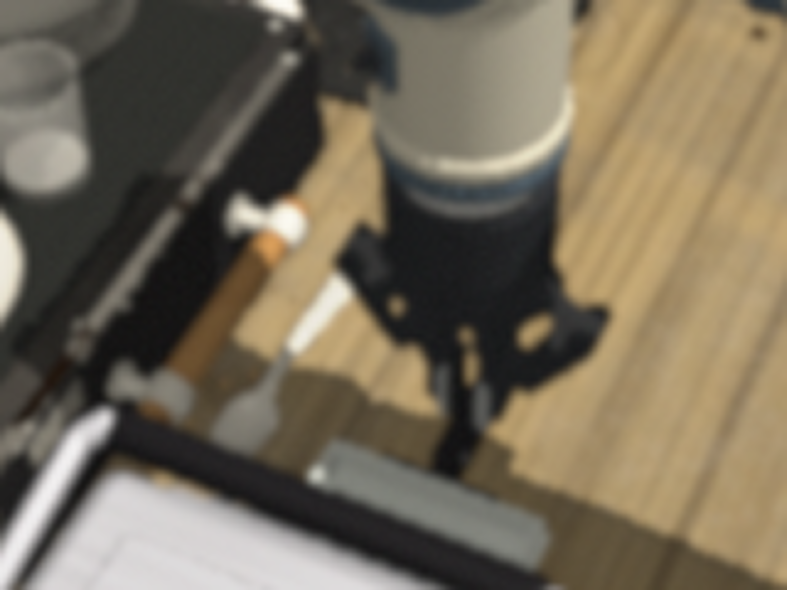

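View pics/top6.png

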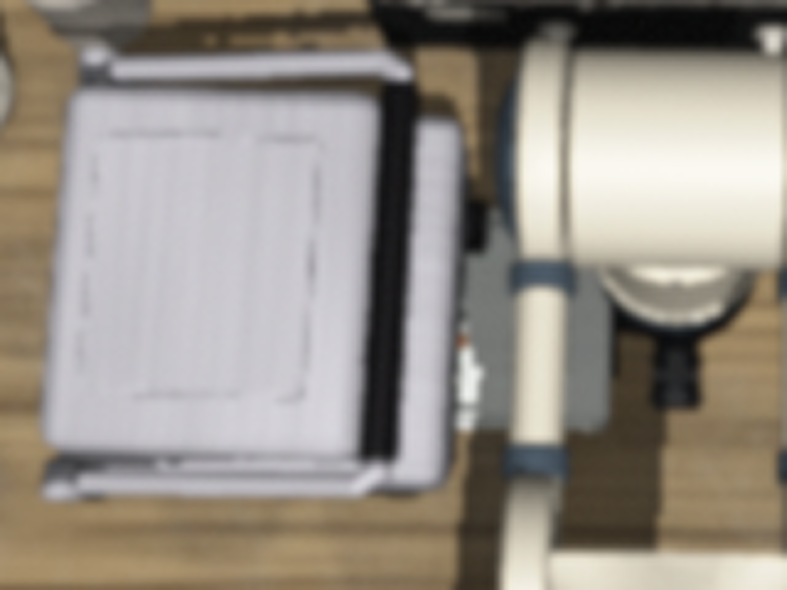

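```bash
python3 - <<'E'
from h import *
S=dict(np.load("cal5_scene.npz")); T=dict(np.load("cal5_top.npz"))
for z in (.05,.1,.15,.2,.25,.3,.35): print(z,(proj(S,(.565,.035,z))-[220,120])*4.92,(proj(T,(.565,.035,z))-[180,140])*4.92)
E
cd pics; python3 -c "
from sys import path; path.append('..')
import os; os.chdir('..')
from h import *
p=ctrl.camera('scene'); save(p,'scene7.png')
p=ctrl.camera('top'); save(p,'top7.png')"
```

```text
0.05 [468.52543981 387.7016833 ] [675.55278293 308.62812973]
0.1 [468.78115294 322.45259125] [675.4348799  290.90335489]
0.15 [469.06329963 250.4585761 ] [675.30641847 271.59129701]
0.2 [469.37620199 170.61678237] [675.16591385 250.4687459 ]
0.25 [469.72517875  81.57005901] [675.01158921 227.2685815 ]
0.3 [470.11685002 -18.37081819] [674.84130007 201.66841795]
0.35 [ 470.5595613  -131.33533048] [674.65243408 173.2755312 ]
```

View pics/scene7.png

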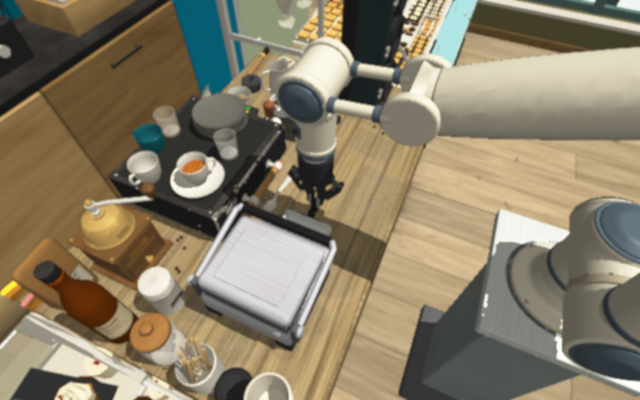

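View pics/top7.png

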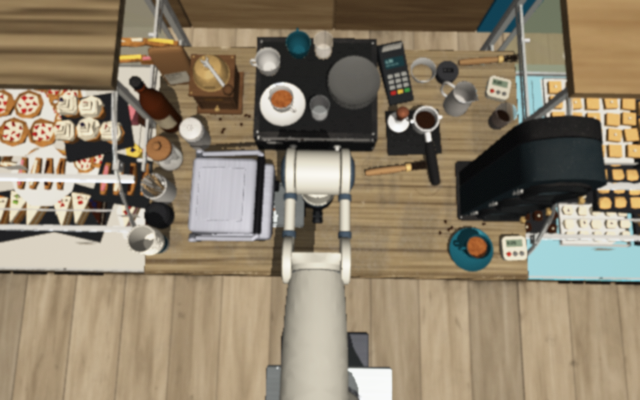

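Emit:
play_rows --motion '[{"dx": 0.02,"dy": 0.0,"dz": 0.0,"wx": 0.0,"wy": 0.0,"wz": 0.0,"grip": -1.0},{"dx": 0.04,"dy": 0.0,"dz": 0.0,"wx": 0.0,"wy": 0.0,"wz": 0.0,"grip": -1.0},{"dx": 0.06,"dy": 0.0,"dz": 0.0,"wx": 0.0,"wy": 0.0,"wz": 0.0,"grip": -1.0},{"dx": 0.08,"dy": 0.0,"dz": 0.0,"wx": 0.0,"wy": 0.0,"wz": 0.0,"grip": -1.0},{"dx": 0.08,"dy": 0.0,"dz": 0.0,"wx": 0.0,"wy": 0.0,"wz": 0.0,"grip": -1.0}]'

```text
time: 9.75
position: [0.5654, 0.0511, 0.009]
ee_rot: [[0.005, 1.0, 0.0], [1.0, -0.005, 0.0], [0.0, 0.0, -1.0]]
wrist_force: [0.2, -2.8, 4.1]
grip_width: 0.0125
```

```bash
python3 mv.py .565 0.06 .009 89.7
```

```text
d [ 0.0446 -0.0022 -0.0001] w [ 0.     -0.      0.0001] rows>= 0.17864360314160985 0.0017995577928697918
9.75 [0.5654 0.0511 0.009 ] [ 0.19 -2.77  4.11] [-0.45 -0.02 -0.01] 0.0125
```

Emit:
play_rows --motion '[{"dx": 0.01,"dy": 0.0,"dz": -0.002,"wx": 0.0,"wy": 0.0,"wz": 0.0,"grip": -1.0},{"dx": 0.02,"dy": 0.0,"dz": -0.002,"wx": 0.0,"wy": 0.0,"wz": 0.0,"grip": -1.0},{"dx": 0.03,"dy": 0.0,"dz": -0.002,"wx": 0.0,"wy": 0.0,"wz": 0.0,"grip": -1.0},{"dx": 0.03,"dy": 0.0,"dz": -0.002,"wx": 0.0,"wy": 0.0,"wz": 0.0,"grip": -1.0}]'

```text
time: 10.15
position: [0.5651, 0.0569, 0.009]
ee_rot: [[0.005, 1.0, -0.001], [1.0, -0.005, 0.0], [0.0, -0.001, -1.0]]
wrist_force: [-0.0, -2.2, 2.1]
grip_width: 0.013
```

```bash
python3 mv.py .565 0.06 .009 89.7
```

```text
d [ 0.0157 -0.0008 -0.0001] w [-0.0003 -0.     -0.    ] rows>= 0.06305467601669226 0.004856646108899658
10.15 [0.5651 0.0569 0.009 ] [-0.02 -2.16  2.08] [-0.41  0.   -0.04] 0.013
```

Emit:
play_rows --motion '[{"dx": 0.01,"dy": 0.0,"dz": -0.001,"wx": 0.0,"wy": 0.0,"wz": 0.0,"grip": -1.0},{"dx": 0.02,"dy": 0.0,"dz": -0.001,"wx": 0.0,"wy": 0.0,"wz": 0.0,"grip": -1.0},{"dx": 0.03,"dy": 0.0,"dz": -0.001,"wx": 0.0,"wy": 0.0,"wz": 0.0,"grip": -1.0},{"dx": 0.03,"dy": 0.0,"dz": -0.001,"wx": 0.0,"wy": 0.0,"wz": 0.0,"grip": -1.0}]'

```text
time: 10.55
position: [0.5651, 0.063, 0.009]
ee_rot: [[0.005, 1.0, -0.001], [1.0, -0.005, 0.0], [0.0, -0.001, -1.0]]
wrist_force: [0.9, -1.2, -0.7]
grip_width: 0.0127
```

```bash
python3 mv.py .565 0.06 .009 89.7
```

```text
d [-0.0151 -0.0004  0.    ] w [-0.0004 -0.0001  0.    ] rows>= 0.06034280966758859 0.006500371668749433
10.55 [0.5651 0.063  0.009 ] [ 0.85 -1.17 -0.67] [-0.18 -0.   -0.07] 0.0127
```

Just drag so far (tray x ≈ −0.076). Continue in small steps.

Emit:
play_rows --motion '[{"dx": 0.008,"dy": 0.0,"dz": 0.0,"wx": 0.0,"wy": 0.0,"wz": 0.0,"grip": -1.0},{"dx": 0.016,"dy": 0.0,"dz": 0.0,"wx": 0.0,"wy": 0.0,"wz": 0.0,"grip": -1.0},{"dx": 0.024,"dy": 0.0,"dz": 0.0,"wx": 0.0,"wy": 0.0,"wz": 0.0,"grip": -1.0},{"dx": 0.024,"dy": 0.0,"dz": 0.0,"wx": 0.0,"wy": 0.0,"wz": 0.0,"grip": -1.0}]'

```text
time: 10.95
position: [0.5652, 0.0675, 0.0092]
ee_rot: [[0.005, 1.0, -0.001], [1.0, -0.005, -0.0], [-0.0, -0.001, -1.0]]
wrist_force: [-0.1, -2.6, -2.0]
grip_width: 0.0126
```

```bash
python3 mv.py .565 0.07 .009 89.7
```

```text
d [ 0.0123 -0.0012  0.0011] w [-0.0003  0.     -0.    ] rows>= 0.04957701566648968 0.004466117355118069
10.95 [0.5652 0.0675 0.0092] [-0.15 -2.59 -1.96] [-0.45  0.03  0.02] 0.0126
```

Emit:
play_rows --motion '[{"dx": 0.008,"dy": 0.0,"dz": 0.001,"wx": 0.0,"wy": 0.0,"wz": 0.0,"grip": -1.0},{"dx": 0.016,"dy": 0.0,"dz": 0.001,"wx": 0.0,"wy": 0.0,"wz": 0.0,"grip": -1.0},{"dx": 0.024,"dy": 0.0,"dz": 0.001,"wx": 0.0,"wy": 0.0,"wz": 0.0,"grip": -1.0},{"dx": 0.024,"dy": 0.0,"dz": 0.001,"wx": 0.0,"wy": 0.0,"wz": 0.0,"grip": -1.0}]'

```text
time: 11.35
position: [0.5654, 0.0723, 0.0092]
ee_rot: [[0.005, 1.0, -0.0], [1.0, -0.005, 0.0], [0.0, -0.0, -1.0]]
wrist_force: [0.1, -2.8, -1.9]
grip_width: 0.0127
```

```bash
python3 mv.py .565 0.07 .009 89.7
```

```text
d [-0.0116 -0.002   0.0009] w [-0.0001 -0.     -0.0001] rows>= 0.04736508735619277 0.0018944537405675894
11.35 [0.5654 0.0723 0.0092] [ 0.14 -2.79 -1.94] [-0.58 -0.05  0.01] 0.0127
```

Emit:
play_rows --motion '[{"dx": 0.008,"dy": 0.0,"dz": 0.001,"wx": 0.0,"wy": 0.0,"wz": 0.0,"grip": -1.0},{"dx": 0.016,"dy": 0.0,"dz": 0.001,"wx": 0.0,"wy": 0.0,"wz": 0.0,"grip": -1.0},{"dx": 0.024,"dy": 0.0,"dz": 0.001,"wx": 0.0,"wy": 0.0,"wz": 0.0,"grip": -1.0},{"dx": 0.024,"dy": 0.0,"dz": 0.001,"wx": 0.0,"wy": 0.0,"wz": 0.0,"grip": -1.0}]'

```text
time: 11.75
position: [0.5654, 0.0774, 0.009]
ee_rot: [[0.005, 1.0, -0.0], [1.0, -0.005, 0.0], [0.0, -0.0, -1.0]]
wrist_force: [0.6, -1.9, -1.8]
grip_width: 0.0129
```

```bash
python3 mv.py .565 0.08 .009 89.7
```

```text
d [ 0.0131 -0.0022  0.0001] w [-0.0001 -0.0002 -0.    ] rows>= 0.0532611529562553 0.0034219698826058846
11.75 [0.5654 0.0774 0.009 ] [ 0.55 -1.89 -1.77] [-0.4  -0.06  0.01] 0.0129
```

Run:
```python
from h import *
for n,(x,y,w,h) in {"scene":(240,160,120,90)}.items():
    p=ctrl.camera(n); k=min(590/h,790/w); print(k); save(p,n+"8.png",cv2.resize(p["pixels"][y:y+h,x:x+w],None,fx=k,fy=k,interpolation=cv2.INTER_CUBIC))
```

```text
6.555555555555555
```

View pics/scene8.png

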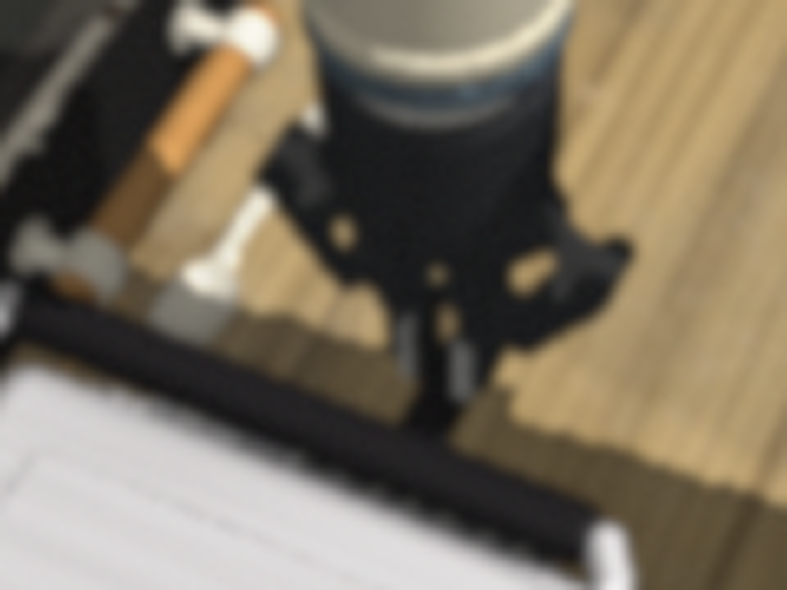

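Emit:
play_rows --motion '[{"dx": 0.008,"dy": 0.0,"dz": 0.001,"wx": 0.0,"wy": 0.0,"wz": 0.0,"grip": -1.0},{"dx": 0.016,"dy": 0.0,"dz": 0.001,"wx": 0.0,"wy": 0.0,"wz": 0.0,"grip": -1.0},{"dx": 0.024,"dy": 0.0,"dz": 0.001,"wx": 0.0,"wy": 0.0,"wz": 0.0,"grip": -1.0},{"dx": 0.024,"dy": 0.0,"dz": 0.001,"wx": 0.0,"wy": 0.0,"wz": 0.0,"grip": -1.0}]'

```text
time: 12.2
position: [0.5656, 0.082, 0.009]
ee_rot: [[0.005, 1.0, 0.0], [1.0, -0.005, 0.0], [0.0, 0.0, -1.0]]
wrist_force: [0.5, -3.0, 0.2]
grip_width: 0.0129
```

```bash
python3 mv.py .565 0.08 .009 89.7
```

```text
d [-0.0099 -0.0029  0.0001] w [ 0.0001 -0.     -0.    ] rows>= 0.041286689485322894 0.0012566042811514536
12.2 [0.5656 0.082  0.009 ] [ 0.51 -3.01  0.23] [-0.54 -0.06  0.02] 0.0129
```

Emit:
play_rows --motion '[{"dx": 0.008,"dy": 0.0,"dz": 0.0,"wx": 0.0,"wy": 0.0,"wz": 0.0,"grip": -1.0},{"dx": 0.016,"dy": 0.0,"dz": 0.0,"wx": 0.0,"wy": 0.0,"wz": 0.0,"grip": -1.0},{"dx": 0.024,"dy": 0.0,"dz": 0.0,"wx": 0.0,"wy": 0.0,"wz": 0.0,"grip": -1.0},{"dx": 0.024,"dy": 0.0,"dz": 0.0,"wx": 0.0,"wy": 0.0,"wz": 0.0,"grip": -1.0}]'

```text
time: 12.6
position: [0.5656, 0.087, 0.009]
ee_rot: [[0.005, 1.0, 0.0], [1.0, -0.005, 0.001], [0.001, 0.0, -1.0]]
wrist_force: [1.0, -2.8, 0.5]
grip_width: 0.0124
```

```bash
python3 mv.py .565 0.09 .009 89.7
```

```text
d [ 0.0151 -0.0032  0.0002] w [ 0.0001 -0.0002 -0.    ] rows>= 0.06180028722839311 0.0036696940357278203
12.6 [0.5656 0.087  0.009 ] [ 1.   -2.77  0.52] [-0.37 -0.05 -0.03] 0.0124
```

Emit:
play_rows --motion '[{"dx": 0.005,"dy": -0.001,"dz": 0.0,"wx": 0.0,"wy": 0.0,"wz": 0.0,"grip": -1.0},{"dx": 0.01,"dy": -0.001,"dz": 0.0,"wx": 0.0,"wy": 0.0,"wz": 0.0,"grip": -1.0},{"dx": 0.01,"dy": -0.001,"dz": 0.0,"wx": 0.0,"wy": 0.0,"wz": 0.0,"grip": -1.0}]'

```text
time: 12.9
position: [0.5654, 0.089, 0.009]
ee_rot: [[0.005, 1.0, 0.0], [1.0, -0.005, 0.001], [0.001, 0.0, -1.0]]
wrist_force: [0.4, -1.8, 0.6]
grip_width: 0.0125
```

Emit:
play_rows --motion '[{"dx": 0.005,"dy": 0.0,"dz": 0.0,"wx": 0.0,"wy": 0.0,"wz": 0.0,"grip": -1.0},{"dx": 0.01,"dy": 0.0,"dz": 0.0,"wx": 0.0,"wy": 0.0,"wz": 0.0,"grip": -1.0},{"dx": 0.01,"dy": 0.0,"dz": 0.0,"wx": 0.0,"wy": 0.0,"wz": 0.0,"grip": -1.0}]'

```text
time: 13.2
position: [0.5654, 0.0907, 0.009]
ee_rot: [[0.005, 1.0, 0.0], [1.0, -0.005, 0.0], [0.0, 0.0, -1.0]]
wrist_force: [0.2, -2.5, 2.0]
grip_width: 0.0125
```

Emit:
play_rows --motion '[{"dx": 0.005,"dy": 0.0,"dz": -0.001,"wx": 0.0,"wy": 0.0,"wz": 0.0,"grip": -1.0},{"dx": 0.01,"dy": 0.0,"dz": -0.001,"wx": 0.0,"wy": 0.0,"wz": 0.0,"grip": -1.0},{"dx": 0.01,"dy": 0.0,"dz": -0.001,"wx": 0.0,"wy": 0.0,"wz": 0.0,"grip": -1.0}]'

```text
time: 13.5
position: [0.5653, 0.0917, 0.009]
ee_rot: [[0.006, 1.0, -0.0], [1.0, -0.006, -0.002], [-0.002, -0.0, -1.0]]
wrist_force: [-0.3, -5.8, 1.2]
grip_width: 0.0125
```

Emit:
play_rows --motion '[{"dx": 0.005,"dy": 0.0,"dz": 0.0,"wx": 0.0,"wy": 0.0,"wz": 0.0,"grip": -1.0},{"dx": 0.01,"dy": 0.0,"dz": 0.0,"wx": 0.0,"wy": 0.0,"wz": 0.0,"grip": -1.0},{"dx": 0.01,"dy": 0.0,"dz": 0.0,"wx": 0.0,"wy": 0.0,"wz": 0.0,"grip": -1.0}]'

```text
time: 13.8
position: [0.5653, 0.0917, 0.009]
ee_rot: [[0.007, 1.0, -0.001], [1.0, -0.007, -0.005], [-0.005, -0.001, -1.0]]
wrist_force: [-0.7, -11.9, 2.7]
grip_width: 0.0123
```

```bash
python3 mv.py .5653 0.09 .009 89.7
```

```text
d [-0.0087  0.0001 -0.    ] w [-0.0003  0.0025 -0.0007] rows>= 0.03476273529444919 0.036369705423984086
13.8 [0.5653 0.0917 0.009 ] [ -0.73 -11.92   2.71] [-1.99  0.14 -0.02] 0.0123
```

Emit:
play_rows --motion '[{"dx": -0.006,"dy": 0.0,"dz": 0.0,"wx": 0.0,"wy": 0.0,"wz": 0.0,"grip": -1.0},{"dx": -0.012,"dy": 0.0,"dz": 0.0,"wx": 0.0,"wy": 0.0,"wz": 0.0,"grip": -1.0},{"dx": -0.012,"dy": 0.0,"dz": 0.0,"wx": 0.0,"wy": 0.0,"wz": 0.0,"grip": -1.0}]'

```text
time: 14.1
position: [0.5653, 0.0917, 0.009]
ee_rot: [[0.006, 1.0, -0.0], [1.0, -0.006, -0.001], [-0.001, -0.0, -1.0]]
wrist_force: [-0.2, -4.8, 1.0]
grip_width: 0.0124
```

```bash
python3 mv.py .5653 0.09 .009 89.7
```

```text
d [-0.0086  0.0001 -0.    ] w [-0.0002  0.0004 -0.0003] rows>= 0.03445954590997753 0.006511341839154809
14.1 [0.5653 0.0917 0.009 ] [-0.18 -4.78  0.99] [-0.72  0.06 -0.04] 0.0124
```

Emit:
play_rows --motion '[{"dx": -0.008,"dy": 0.0,"dz": 0.0,"wx": 0.0,"wy": 0.0,"wz": 0.0,"grip": -1.0},{"dx": -0.008,"dy": 0.0,"dz": 0.0,"wx": 0.0,"wy": 0.0,"wz": 0.0,"grip": -1.0},{"dx": -0.008,"dy": 0.0,"dz": 0.0,"wx": 0.0,"wy": 0.0,"wz": 0.0,"grip": -0.5},{"dx": -0.008,"dy": 0.0,"dz": 0.0,"wx": 0.0,"wy": 0.0,"wz": 0.0,"grip": -0.3},{"dx": -0.008,"dy": 0.0,"dz": 0.0,"wx": 0.0,"wy": 0.0,"wz": 0.0,"grip": -0.3},{"dx": -0.008,"dy": 0.0,"dz": 0.0,"wx": 0.0,"wy": 0.0,"wz": 0.0,"grip": -0.3}]'

```text
time: 14.7
position: [0.5652, 0.0904, 0.0088]
ee_rot: [[0.005, 1.0, -0.001], [1.0, -0.005, -0.0], [-0.0, -0.001, -1.0]]
wrist_force: [-0.1, 0.7, 0.7]
grip_width: 0.0299
```

```bash
python3 mv.py .5653 0.04 .009 89.7
```

```text
d [-0.2521  0.0019 -0.0007] w [-0.0003  0.0002 -0.0001] rows>= 1.008559335283203 0.004948852157530393
14.7 [0.5652 0.0904 0.0088] [-0.06  0.72  0.7 ] [-0.02 -0.03  0.  ] 0.0299
```

Emit:
play_rows --motion '[{"dx": -0.07,"dy": 0.0,"dz": 0.0,"wx": 0.0,"wy": 0.0,"wz": 0.0,"grip": -0.3},{"dx": -0.14,"dy": 0.0,"dz": 0.0,"wx": 0.0,"wy": 0.0,"wz": 0.0,"grip": -0.3},{"dx": -0.21,"dy": 0.0,"dz": 0.0,"wx": 0.0,"wy": 0.0,"wz": 0.0,"grip": -0.3},{"dx": -0.26,"dy": 0.0,"dz": -0.01,"wx": 0.0,"wy": 0.0,"wz": 0.0,"grip": -0.6},{"dx": -0.26,"dy": 0.0,"dz": -0.02,"wx": 0.0,"wy": 0.0,"wz": 0.0,"grip": -1.0},{"dx": -0.26,"dy": 0.0,"dz": -0.02,"wx": 0.0,"wy": 0.0,"wz": 0.0,"grip": -1.0},{"dx": -0.26,"dy": 0.0,"dz": -0.02,"wx": 0.0,"wy": 0.0,"wz": 0.0,"grip": -1.0}]'

```text
time: 15.4
position: [0.5652, 0.0387, 0.0133]
ee_rot: [[0.005, 1.0, 0.0], [1.0, -0.005, -0.0], [-0.0, 0.0, -1.0]]
wrist_force: [0.2, 0.4, -1.2]
grip_width: -0.0001
```

```bash
python3 mv.py .5653 0.06 .012 89.7
python3 - <<'E'
from h import *
for n,(x,y,w,h) in {"scene":(240,140,140,105),"top":(250,150,120,90)}.items():
    p=ctrl.camera(n); k=min(590/h,790/w); print(k); save(p,n+"9.png",cv2.resize(p["pixels"][y:y+h,x:x+w],None,fx=k,fy=k,interpolation=cv2.INTER_CUBIC))
    r=ctrl.pinpoint(p,"tray_handle"); print([(np.round(x["position"],1).tolist(),round(x["confidence"],2),np.round(onz(p,x["position"],.02),4)) for x in r[:2]])
E
```

```text
d [1.066e-01 1.000e-04 6.300e-03] w [ 0.0001  0.     -0.0001] rows>= 0.42713527296433795 0.0016003887027204655
15.4 [0.5652 0.0387 0.0133] [ 0.19  0.4  -1.22] [ 0.01  0.01 -0.02] -0.0001
5.619047619047619
[([301.9, 225.3], 0.64, array([0.5709, 0.0972, 0.02  ]))]
6.555555555555555
[([290.9, 204.6], 0.92, array([0.5642, 0.1054, 0.02  ]))]
```

View pics/scene9.png

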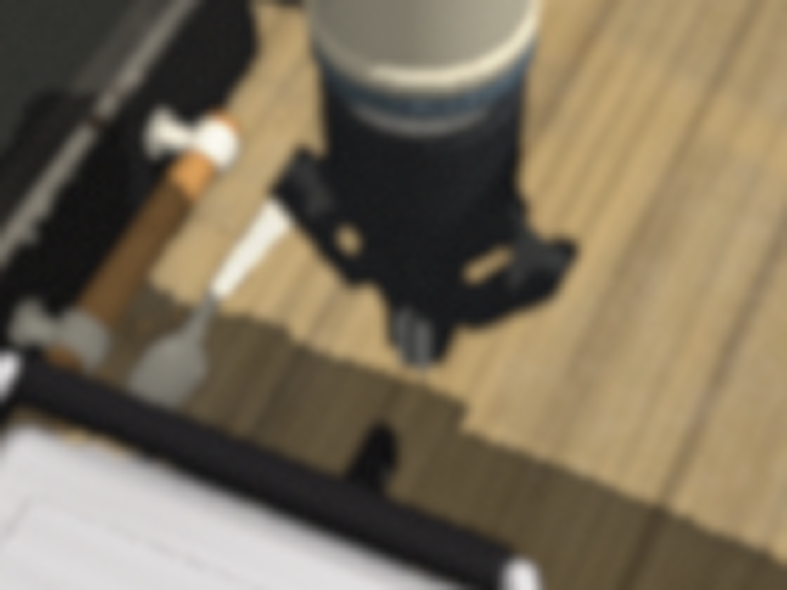

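View pics/top9.png

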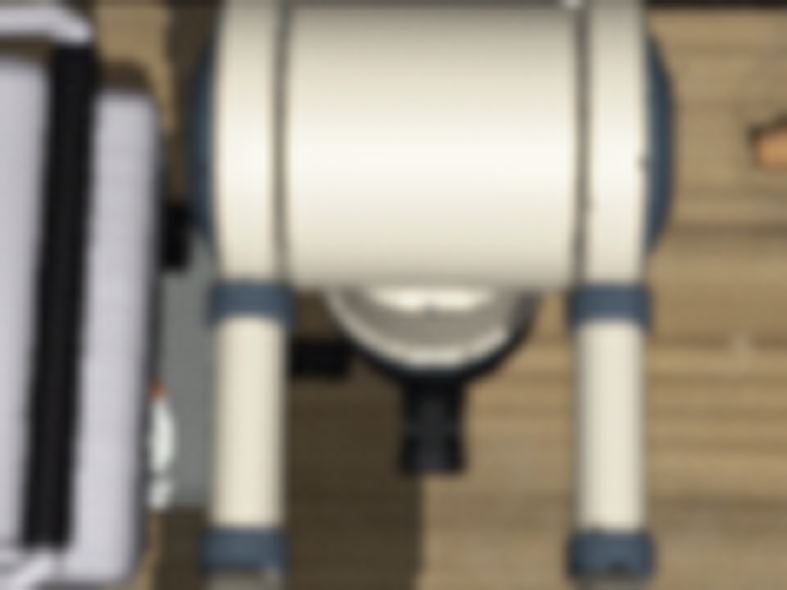

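Emit:
play_rows --motion '[{"dx": 0.025,"dy": 0.0,"dz": 0.0,"wx": 0.0,"wy": 0.0,"wz": 0.0,"grip": -1.0},{"dx": 0.05,"dy": 0.0,"dz": 0.0,"wx": 0.0,"wy": 0.0,"wz": 0.0,"grip": -1.0},{"dx": 0.07,"dy": 0.0,"dz": 0.0,"wx": 0.0,"wy": 0.0,"wz": 0.0,"grip": -1.0},{"dx": 0.085,"dy": 0.0,"dz": 0.0,"wx": 0.0,"wy": 0.0,"wz": 0.0,"grip": -1.0},{"dx": 0.095,"dy": 0.0,"dz": 0.0,"wx": 0.0,"wy": 0.0,"wz": 0.0,"grip": -1.0},{"dx": 0.095,"dy": 0.0,"dz": 0.0,"wx": 0.0,"wy": 0.0,"wz": 0.0,"grip": -1.0}]'

```text
time: 16.2
position: [0.5651, 0.0578, 0.013]
ee_rot: [[0.005, 1.0, -0.0], [1.0, -0.005, -0.0], [-0.0, -0.0, -1.0]]
wrist_force: [-0.2, 1.0, -0.4]
grip_width: -0.0002
```

Emit:
play_rows --motion '[{"dx": 0.005,"dy": 0.0,"dz": 0.0,"wx": 0.0,"wy": 0.0,"wz": 0.0,"grip": -1.0},{"dx": 0.01,"dy": 0.0,"dz": 0.0,"wx": 0.0,"wy": 0.0,"wz": 0.0,"grip": -1.0},{"dx": 0.01,"dy": 0.0,"dz": 0.0,"wx": 0.0,"wy": 0.0,"wz": 0.0,"grip": -1.0}]'

```text
time: 16.5
position: [0.5651, 0.0595, 0.013]
ee_rot: [[0.006, 1.0, -0.0], [1.0, -0.006, -0.0], [-0.0, -0.0, -1.0]]
wrist_force: [0.1, 0.3, 0.1]
grip_width: -0.0001
```

Emit:
play_rows --motion '[{"dx": 0.005,"dy": 0.0,"dz": 0.0,"wx": 0.0,"wy": 0.0,"wz": 0.0,"grip": -1.0},{"dx": 0.01,"dy": 0.0,"dz": 0.0,"wx": 0.0,"wy": 0.0,"wz": 0.0,"grip": -1.0},{"dx": 0.01,"dy": 0.0,"dz": 0.0,"wx": 0.0,"wy": 0.0,"wz": 0.0,"grip": -1.0}]'

```text
time: 16.8
position: [0.5651, 0.0615, 0.013]
ee_rot: [[0.005, 1.0, -0.0], [1.0, -0.005, -0.0], [-0.0, -0.0, -1.0]]
wrist_force: [-0.1, -0.3, 0.3]
grip_width: -0.0001
```

Emit:
play_rows --motion '[{"dx": 0.005,"dy": 0.0,"dz": 0.0,"wx": 0.0,"wy": 0.0,"wz": 0.0,"grip": -1.0},{"dx": 0.01,"dy": 0.0,"dz": 0.0,"wx": 0.0,"wy": 0.0,"wz": 0.0,"grip": -1.0},{"dx": 0.01,"dy": 0.0,"dz": 0.0,"wx": 0.0,"wy": 0.0,"wz": 0.0,"grip": -1.0}]'

```text
time: 17.1
position: [0.5652, 0.0636, 0.013]
ee_rot: [[0.005, 1.0, -0.0], [1.0, -0.005, -0.0], [-0.0, -0.0, -1.0]]
wrist_force: [-0.2, -0.1, -0.9]
grip_width: 0.0003
```

Emit:
play_rows --motion '[{"dx": 0.005,"dy": 0.0,"dz": 0.0,"wx": 0.0,"wy": 0.0,"wz": 0.0,"grip": -1.0},{"dx": 0.01,"dy": 0.0,"dz": 0.0,"wx": 0.0,"wy": 0.0,"wz": 0.0,"grip": -1.0},{"dx": 0.01,"dy": 0.0,"dz": 0.0,"wx": 0.0,"wy": 0.0,"wz": 0.0,"grip": -1.0}]'

```text
time: 17.4
position: [0.5652, 0.0656, 0.013]
ee_rot: [[0.005, 1.0, -0.0], [1.0, -0.005, -0.0], [-0.0, -0.0, -1.0]]
wrist_force: [-0.5, -0.2, 0.5]
grip_width: -0.0
```

Emit:
play_rows --motion '[{"dx": 0.005,"dy": 0.0,"dz": 0.0,"wx": 0.0,"wy": 0.0,"wz": 0.0,"grip": -1.0},{"dx": 0.01,"dy": 0.0,"dz": 0.0,"wx": 0.0,"wy": 0.0,"wz": 0.0,"grip": -1.0},{"dx": 0.01,"dy": 0.0,"dz": 0.0,"wx": 0.0,"wy": 0.0,"wz": 0.0,"grip": -1.0}]'

```text
time: 17.7
position: [0.5652, 0.0676, 0.013]
ee_rot: [[0.005, 1.0, -0.0], [1.0, -0.005, -0.0], [-0.0, -0.0, -1.0]]
wrist_force: [-0.8, -0.0, -1.2]
grip_width: -0.0
```

Emit:
play_rows --motion '[{"dx": 0.005,"dy": 0.0,"dz": 0.0,"wx": 0.0,"wy": 0.0,"wz": 0.0,"grip": -1.0},{"dx": 0.01,"dy": 0.0,"dz": 0.0,"wx": 0.0,"wy": 0.0,"wz": 0.0,"grip": -1.0},{"dx": 0.01,"dy": 0.0,"dz": 0.0,"wx": 0.0,"wy": 0.0,"wz": 0.0,"grip": -1.0}]'

```text
time: 18.0
position: [0.5652, 0.0696, 0.013]
ee_rot: [[0.005, 1.0, -0.0], [1.0, -0.005, -0.0], [-0.0, -0.0, -1.0]]
wrist_force: [-0.2, 0.2, -0.7]
grip_width: -0.0002
```

Emit:
play_rows --motion '[{"dx": 0.005,"dy": 0.0,"dz": 0.0,"wx": 0.0,"wy": 0.0,"wz": 0.0,"grip": -1.0},{"dx": 0.01,"dy": 0.0,"dz": 0.0,"wx": 0.0,"wy": 0.0,"wz": 0.0,"grip": -1.0},{"dx": 0.01,"dy": 0.0,"dz": 0.0,"wx": 0.0,"wy": 0.0,"wz": 0.0,"grip": -1.0}]'

```text
time: 18.3
position: [0.5652, 0.0716, 0.013]
ee_rot: [[0.005, 1.0, -0.0], [1.0, -0.005, -0.0], [-0.0, -0.0, -1.0]]
wrist_force: [0.3, -0.7, -0.5]
grip_width: 0.0001
```

Run:
```python
from h import *
for n,(x,y,w,h) in {"scene":(260,180,80,60),"top":(250,160,100,75)}.items():
    p=ctrl.camera(n); k=min(590/h,790/w); print(k); save(p,n+"10.png",cv2.resize(p["pixels"][y:y+h,x:x+w],None,fx=k,fy=k,interpolation=cv2.INTER_CUBIC))
    print((proj(p,(.565,.0826,.034))-[x,y])*k,(proj(p,(.565,.0826,.013))-[x,y])*k)
```

```text
9.833333333333334
[459.92092022 374.19204896] [461.34701208 422.48883445]
7.866666666666666
[387.41692177 342.33331394] [389.86996168 353.3046926 ]
```

View pics/scene10.png

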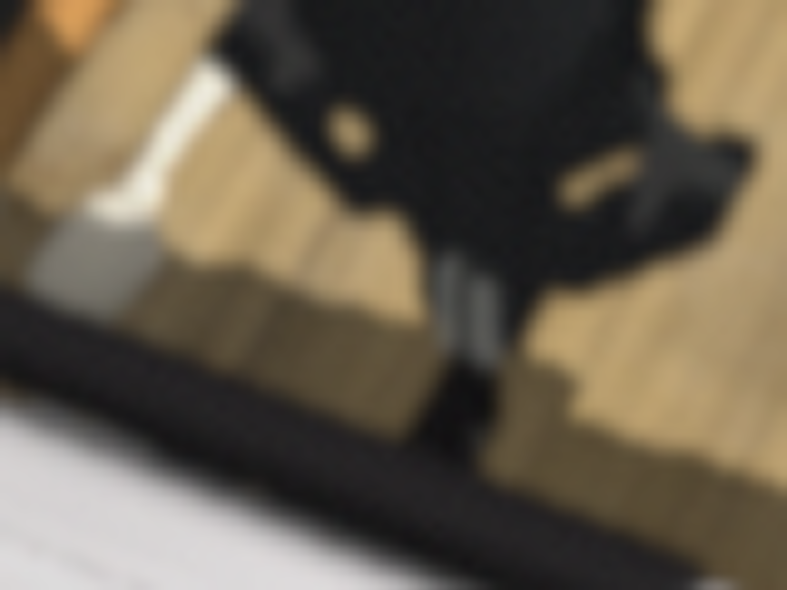

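View pics/top10.png

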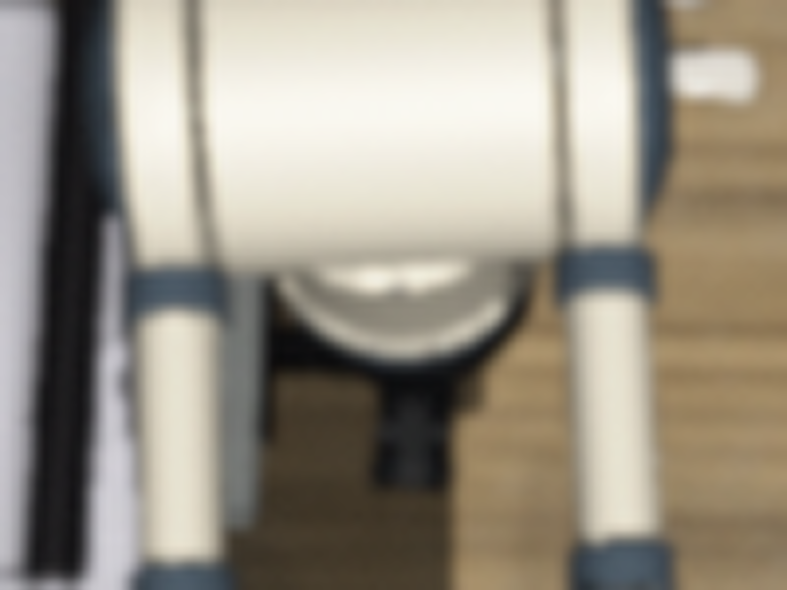

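Run:
```python
from h import *
T=dict(np.load("cal5_top.npz")); S=dict(np.load("cal5_scene.npz"))
print("fin end top9", onz(T,(250+352/6.556,150+358/6.556),.034),onz(T,(250+348/6.556,150+358/6.556),.02))
print("tray rear top9", onz(T,(250+210/6.556,150+460/6.556),.02), "top10",onz(T,(250+265/7.867,160+450/7.867),.02))
print("fin end scene9", onz(S,(240+382/5.619,140+425/5.619),.034))
```

```text
fin end top9 [0.56228508 0.07083052 0.034     ] [0.56474671 0.07293604 0.02      ]
tray rear top9 [0.52195851 0.12771346 0.02      ] top10 [0.52996275 0.12357636 0.02      ]
fin end scene9 [0.56526332 0.07537549 0.034     ]
```

Emit:
play_rows --motion '[{"dx": 0.005,"dy": 0.0,"dz": 0.0,"wx": 0.0,"wy": 0.0,"wz": 0.0,"grip": -1.0},{"dx": 0.01,"dy": 0.0,"dz": 0.0,"wx": 0.0,"wy": 0.0,"wz": 0.0,"grip": -1.0},{"dx": 0.01,"dy": 0.0,"dz": 0.0,"wx": 0.0,"wy": 0.0,"wz": 0.0,"grip": -1.0}]'

```text
time: 18.7
position: [0.5652, 0.0736, 0.013]
ee_rot: [[0.005, 1.0, -0.0], [1.0, -0.005, -0.0], [-0.0, -0.0, -1.0]]
wrist_force: [-0.9, -0.5, 0.3]
grip_width: 0.0001
```

Emit:
play_rows --motion '[{"dx": 0.005,"dy": 0.0,"dz": 0.0,"wx": 0.0,"wy": 0.0,"wz": 0.0,"grip": -1.0},{"dx": 0.005,"dy": 0.0,"dz": 0.0,"wx": 0.0,"wy": 0.0,"wz": 0.0,"grip": -1.0}]'

```text
time: 18.9
position: [0.5652, 0.0745, 0.013]
ee_rot: [[0.005, 1.0, -0.0], [1.0, -0.005, -0.0], [-0.0, -0.0, -1.0]]
wrist_force: [0.7, -0.3, -1.0]
grip_width: -0.0002
```

Emit:
play_rows --motion '[{"dx": 0.005,"dy": 0.0,"dz": 0.0,"wx": 0.0,"wy": 0.0,"wz": 0.0,"grip": -1.0},{"dx": 0.01,"dy": 0.0,"dz": 0.0,"wx": 0.0,"wy": 0.0,"wz": 0.0,"grip": -1.0},{"dx": 0.01,"dy": 0.0,"dz": 0.0,"wx": 0.0,"wy": 0.0,"wz": 0.0,"grip": -1.0}]'

```text
time: 19.2
position: [0.5652, 0.0766, 0.013]
ee_rot: [[0.005, 1.0, -0.0], [1.0, -0.005, -0.0], [-0.0, -0.0, -1.0]]
wrist_force: [0.5, 0.3, -0.3]
grip_width: -0.0
```

```bash
python3 mv.py .5653 0.06 .012 89.7
python3 - <<'E'
from h import *
for n,(x,y,w,h) in {"scene":(260,180,80,60)}.items():
    p=ctrl.camera(n); k=min(590/h,790/w); img=p["pixels"].copy()
    img=cv2.resize(img[y:y+h,x:x+w],None,fx=k,fy=k,interpolation=cv2.INTER_CUBIC); img=np.clip((img/255.)**.5*255,0,255).astype(np.uint8)
    save(p,n+"11.png",img)
    for Y in (.0655,.0765,.0875):
      print(Y,[((proj(p,(.565,Y,z))-[x,y])*k).round() for z in (.013,.034)])
E
```

```text
d [-0.0829  0.0008  0.0051] w [-0.0001  0.0002 -0.0001] rows>= 0.33211037530677223 0.0028083903582910527
19.2 [0.5652 0.0766 0.013 ] [ 0.45  0.33 -0.28] [ 0.1   0.02 -0.03] -0.0
0.0655 [array([491., 368.]), array([490., 319.])]
0.0765 [array([472., 403.]), array([471., 354.])]
0.0875 [array([453., 438.]), array([451., 390.])]
```

View pics/scene11.png

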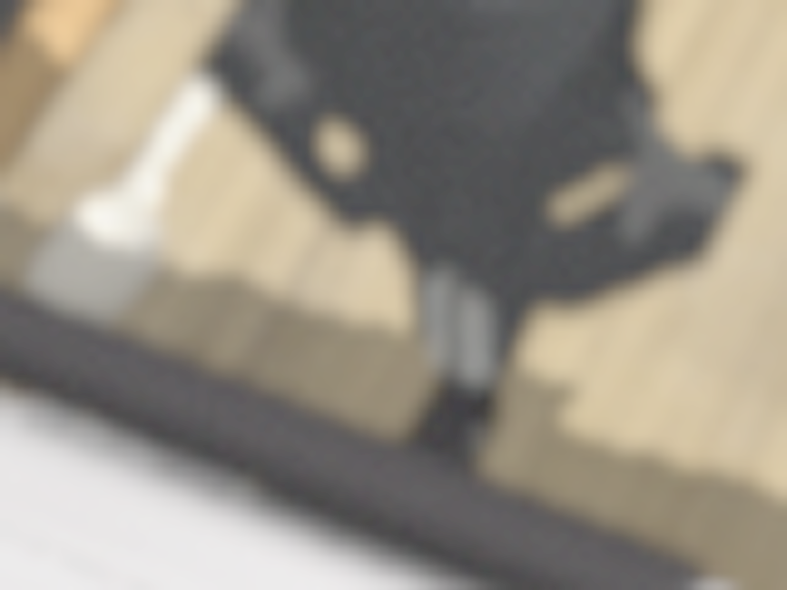

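Run:
```python
from h import *
p=ctrl.camera("top"); x,y,w,h=250,160,100,75; k=7.8667
img=cv2.resize(p["pixels"][y:y+h,x:x+w],None,fx=k,fy=k,interpolation=cv2.INTER_CUBIC); img=np.clip((img/255.)**.5*255,0,255).astype(np.uint8); save(p,"top11.png",img)
for r in (210,215,220,222): print(r,p["pixels"][r,270:300].mean(1).round().astype(int).tolist())
np.save("top11.npy",p["pixels"])
for Y in (.115,.12,.125,.13): print(Y, proj(p,(.53,Y,.02)).round(2))
```

```text
210 [221, 218, 209, 191, 163, 132, 116, 116, 116, 116, 116, 111, 92, 52, 35, 53, 61, 61, 61, 61, 62, 61, 61, 61, 57, 44, 26, 17, 19, 23]
215 [222, 219, 210, 195, 170, 142, 123, 118, 119, 120, 117, 109, 83, 49, 40, 50, 56, 56, 58, 57, 58, 59, 59, 57, 54, 47, 39, 35, 36, 39]
220 [221, 219, 212, 198, 175, 145, 126, 120, 120, 120, 118, 108, 88, 66, 57, 56, 57, 56, 57, 58, 58, 58, 57, 55, 48, 34, 24, 25, 34, 42]
222 [222, 220, 213, 199, 175, 144, 120, 116, 119, 118, 117, 106, 83, 58, 51, 51, 51, 51, 53, 52, 52, 52, 52, 52, 51, 46, 41, 40, 42, 45]
0.115 [286.92 217.24]
0.12 [285.03 217.21]
0.125 [283.15 217.18]
0.13 [281.26 217.15]
```

View pics/top11.png

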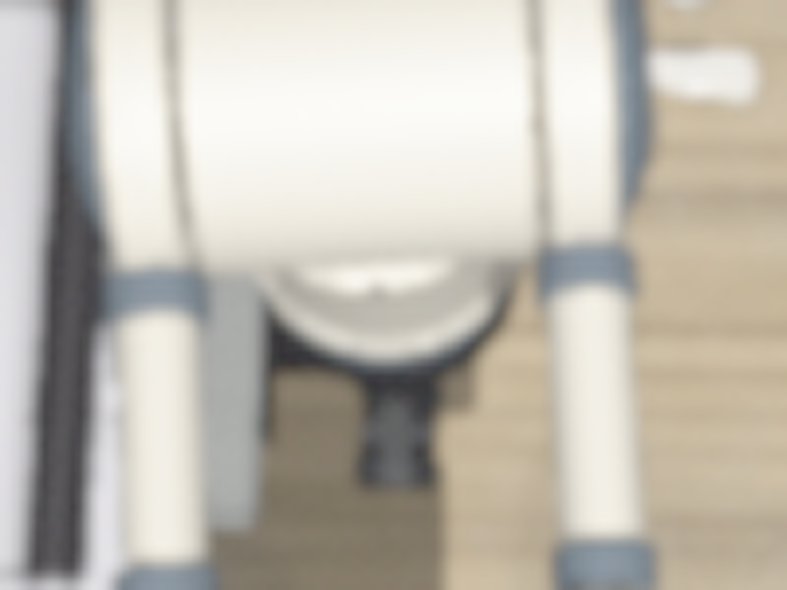

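Emit:
play_rows --motion '[{"dx": 0.005,"dy": 0.0,"dz": 0.0,"wx": 0.0,"wy": 0.0,"wz": 0.0,"grip": -1.0},{"dx": 0.01,"dy": 0.0,"dz": 0.0,"wx": 0.0,"wy": 0.0,"wz": 0.0,"grip": -1.0},{"dx": 0.01,"dy": 0.0,"dz": 0.0,"wx": 0.0,"wy": 0.0,"wz": 0.0,"grip": -1.0}]'

```text
time: 19.6
position: [0.5652, 0.0786, 0.013]
ee_rot: [[0.005, 1.0, -0.0], [1.0, -0.005, -0.0], [-0.0, -0.0, -1.0]]
wrist_force: [0.7, -0.1, -0.2]
grip_width: -0.0006
```

Emit:
play_rows --motion '[{"dx": 0.005,"dy": 0.0,"dz": 0.0,"wx": 0.0,"wy": 0.0,"wz": 0.0,"grip": -1.0},{"dx": 0.01,"dy": 0.0,"dz": 0.0,"wx": 0.0,"wy": 0.0,"wz": 0.0,"grip": -1.0},{"dx": 0.01,"dy": 0.0,"dz": 0.0,"wx": 0.0,"wy": 0.0,"wz": 0.0,"grip": -1.0}]'

```text
time: 19.9
position: [0.5652, 0.0806, 0.013]
ee_rot: [[0.005, 1.0, -0.0], [1.0, -0.005, -0.0], [-0.0, -0.0, -1.0]]
wrist_force: [-0.2, 0.4, -0.0]
grip_width: -0.0002
```

Run:
```python
from h import *
p=ctrl.camera("top"); 
for r in (215,218,220,222,224): print(r,p["pixels"][r,270:300].mean(1).round().astype(int).tolist())
p=ctrl.camera("scene"); x,y,w,h=280,180,60,45; k=13
img=cv2.resize(p["pixels"][y:y+h,x:x+w],None,fx=k,fy=k,interpolation=cv2.INTER_CUBIC); img=np.clip((img/255.)**.4*255,0,255).astype(np.uint8); save(p,"scene12.png",img)
for Y in (.0696,.0806,.0916): print(Y,[((proj(p,(.565,Y,z))-[x,y])*k).round() for z in (.013,.034)])
```

```text
215 [212, 196, 173, 142, 121, 117, 119, 119, 119, 119, 117, 109, 82, 48, 39, 49, 56, 58, 56, 56, 59, 59, 57, 51, 41, 36, 36, 39, 39, 38]
218 [212, 198, 176, 144, 118, 116, 120, 121, 120, 120, 119, 109, 90, 70, 60, 59, 58, 58, 59, 59, 59, 58, 53, 39, 24, 22, 30, 40, 43, 40]
220 [213, 201, 178, 146, 122, 117, 120, 120, 119, 120, 118, 109, 88, 66, 57, 56, 57, 57, 56, 57, 56, 55, 50, 37, 25, 25, 32, 41, 44, 42]
222 [214, 201, 179, 148, 121, 115, 118, 119, 119, 119, 117, 105, 81, 59, 50, 50, 51, 51, 52, 53, 52, 52, 51, 48, 41, 39, 40, 44, 45, 46]
224 [214, 203, 180, 148, 114, 106, 108, 110, 109, 110, 107, 96, 75, 57, 51, 51, 50, 51, 51, 52, 50, 52, 53, 52, 52, 52, 51, 52, 52, 53]
0.0696 [array([380., 504.]), array([379., 439.])]
0.0806 [array([355., 550.]), array([353., 486.])]
0.0916 [array([329., 597.]), array([327., 534.])]
```

View pics/scene12.png

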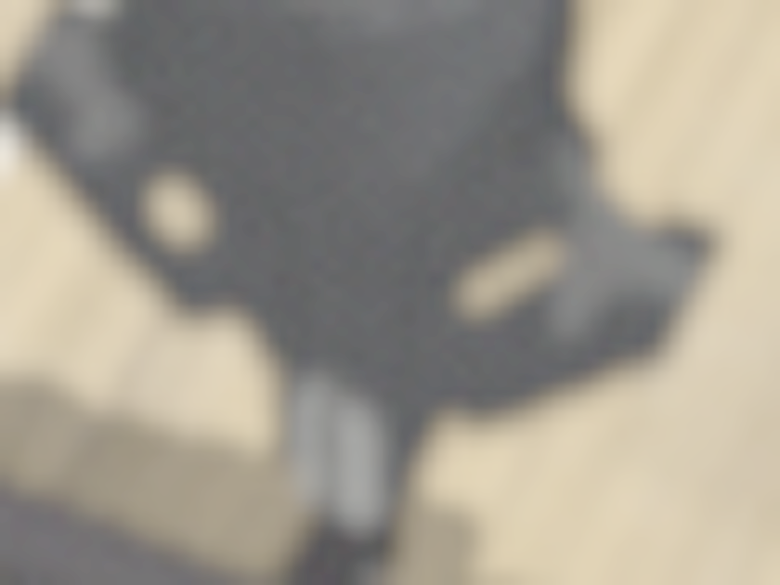

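Run:
```python
from h import *
S=dict(np.load("cal5_scene.npz"))
for Y in (.0277,.0387,.0497): print(Y,[((proj(S,(.5652,Y,z))-[240,140])*5.619).round() for z in (.0133,.0333,.05)])
```

```text
0.0277 [array([429., 368.]), array([429., 341.]), array([429., 317.])]
0.0387 [array([419., 387.]), array([419., 360.]), array([419., 337.])]
0.0497 [array([408., 406.]), array([408., 380.]), array([408., 356.])]
```

Emit:
play_rows --motion '[{"dx": -0.05,"dy": 0.0,"dz": -0.01,"wx": 0.0,"wy": 0.0,"wz": 0.0,"grip": -1.0},{"dx": -0.12,"dy": 0.0,"dz": -0.01,"wx": 0.0,"wy": 0.0,"wz": 0.0,"grip": -1.0},{"dx": -0.17,"dy": 0.0,"dz": 0.0,"wx": 0.0,"wy": 0.0,"wz": 0.0,"grip": -1.0},{"dx": -0.17,"dy": 0.0,"dz": 0.02,"wx": 0.0,"wy": 0.0,"wz": 0.0,"grip": -1.0},{"dx": -0.17,"dy": 0.0,"dz": 0.03,"wx": 0.0,"wy": 0.0,"wz": 0.0,"grip": -1.0},{"dx": -0.17,"dy": 0.0,"dz": 0.04,"wx": 0.0,"wy": 0.0,"wz": 0.0,"grip": -1.0},{"dx": -0.17,"dy": 0.0,"dz": 0.04,"wx": 0.0,"wy": 0.0,"wz": 0.0,"grip": -1.0}]'

```text
time: 20.7
position: [0.5647, 0.0467, 0.0044]
ee_rot: [[0.005, 1.0, -0.001], [1.0, -0.005, -0.0], [-0.0, -0.001, -1.0]]
wrist_force: [0.0, -0.2, 0.8]
grip_width: 0.0002
```

```bash
python3 mv.py .5653 0.06 .005 89.7
python3 - <<'E'
from h import *
p=ctrl.camera("scene"); x,y,w,h=280,180,60,45; k=13
img=cv2.resize(p["pixels"][y:y+h,x:x+w],None,fx=k,fy=k,interpolation=cv2.INTER_CUBIC); img=np.clip((img/255.)**.4*255,0,255).astype(np.uint8); save(p,"scene13.png",img)
for Y in (.0466-.011,.0466,.0466+.011): print(Y,[((proj(p,(.565,Y,z))-[x,y])*k).round() for z in (.005,.034)])
for Y in (.07,.08,.09): print(Y,[((proj(p,(.565,Y,z))-[x,y])*k).round() for z in (.005,.034)])
E
```

```text
d [ 0.0665  0.0025 -0.0029] w [-0.0006  0.0001  0.    ] rows>= 0.2664040335813969 0.008105058784843674
20.7 [0.5647 0.0467 0.0044] [ 0.05 -0.17  0.85] [-0.02 -0.01 -0.07] 0.0002
0.03560000000000001 [array([456., 389.]), array([456., 299.])]
0.0466 [array([432., 433.]), array([432., 343.])]
0.0576 [array([408., 478.]), array([407., 389.])]
0.07 [array([380., 529.]), array([378., 441.])]
0.08 [array([357., 571.]), array([354., 484.])]
0.09 [array([333., 614.]), array([330., 527.])]
```

View pics/scene13.png

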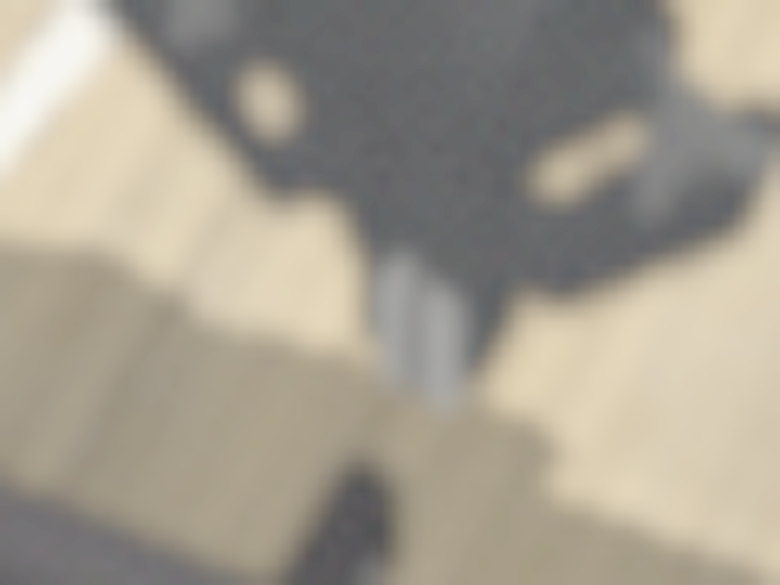

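Emit:
play_rows --motion '[{"dx": 0.02,"dy": 0.0,"dz": 0.0,"wx": 0.0,"wy": 0.0,"wz": 0.0,"grip": -1.0},{"dx": 0.035,"dy": 0.002,"dz": 0.0,"wx": 0.0,"wy": 0.0,"wz": 0.0,"grip": -1.0},{"dx": 0.045,"dy": 0.002,"dz": 0.0,"wx": 0.0,"wy": 0.0,"wz": 0.0,"grip": -1.0},{"dx": 0.055,"dy": 0.002,"dz": 0.0,"wx": 0.0,"wy": 0.0,"wz": 0.0,"grip": -1.0},{"dx": 0.065,"dy": 0.002,"dz": 0.0,"wx": 0.0,"wy": 0.0,"wz": 0.0,"grip": -1.0},{"dx": 0.07,"dy": 0.002,"dz": 0.0,"wx": 0.0,"wy": 0.0,"wz": 0.0,"grip": -1.0}]'

```text
time: 21.35
position: [0.5656, 0.0607, 0.005]
ee_rot: [[0.005, 1.0, -0.0], [1.0, -0.005, -0.0], [-0.0, -0.0, -1.0]]
wrist_force: [0.1, -0.2, 0.0]
grip_width: 0.0002
```

Emit:
play_rows --motion '[{"dx": 0.005,"dy": 0.0,"dz": 0.0,"wx": 0.0,"wy": 0.0,"wz": 0.0,"grip": -1.0},{"dx": 0.01,"dy": 0.0,"dz": 0.0,"wx": 0.0,"wy": 0.0,"wz": 0.0,"grip": -1.0},{"dx": 0.01,"dy": 0.0,"dz": 0.0,"wx": 0.0,"wy": 0.0,"wz": 0.0,"grip": -1.0}]'

```text
time: 21.65
position: [0.5656, 0.0625, 0.005]
ee_rot: [[0.005, 1.0, -0.0], [1.0, -0.005, -0.0], [-0.0, -0.0, -1.0]]
wrist_force: [1.2, -0.5, 0.0]
grip_width: -0.0
```

Emit:
play_rows --motion '[{"dx": 0.005,"dy": 0.0,"dz": 0.0,"wx": 0.0,"wy": 0.0,"wz": 0.0,"grip": -1.0},{"dx": 0.01,"dy": 0.0,"dz": 0.0,"wx": 0.0,"wy": 0.0,"wz": 0.0,"grip": -1.0},{"dx": 0.01,"dy": 0.0,"dz": 0.0,"wx": 0.0,"wy": 0.0,"wz": 0.0,"grip": -1.0}]'

```text
time: 21.95
position: [0.5656, 0.0628, 0.005]
ee_rot: [[0.006, 1.0, -0.0], [1.0, -0.006, -0.003], [-0.003, -0.0, -1.0]]
wrist_force: [-0.7, -5.7, 0.4]
grip_width: 0.0004
```

Emit:
play_rows --motion '[{"dx": 0.005,"dy": 0.0,"dz": 0.0,"wx": 0.0,"wy": 0.0,"wz": 0.0,"grip": -1.0},{"dx": 0.007,"dy": 0.0,"dz": 0.0,"wx": 0.0,"wy": 0.0,"wz": 0.0,"grip": -1.0},{"dx": 0.007,"dy": 0.0,"dz": 0.0,"wx": 0.0,"wy": 0.0,"wz": 0.0,"grip": -1.0}]'

```text
time: 22.25
position: [0.5655, 0.0629, 0.005]
ee_rot: [[0.007, 1.0, -0.001], [1.0, -0.007, -0.005], [-0.005, -0.001, -1.0]]
wrist_force: [-1.1, -10.3, 1.4]
grip_width: -0.0002
```

```bash
python3 mv.py .5653 0.06 .005 89.7
```

```text
d [-0.0143 -0.0011  0.0003] w [-0.0003  0.0026 -0.0009] rows>= 0.05729699244488071 0.03821093105166453
22.25 [0.5655 0.0629 0.005 ] [ -1.1  -10.31   1.42] [-1.73  0.18 -0.01] -0.0002
```

Emit:
play_rows --motion '[{"dx": -0.02,"dy": 0.0,"dz": 0.0,"wx": 0.0,"wy": 0.0,"wz": 0.0,"grip": -1.0},{"dx": -0.1,"dy": 0.0,"dz": 0.0,"wx": 0.0,"wy": 0.0,"wz": 0.0,"grip": -1.0},{"dx": -0.25,"dy": 0.0,"dz": -0.05,"wx": 0.0,"wy": 0.0,"wz": 0.0,"grip": -1.0},{"dx": -0.45,"dy": 0.0,"dz": -0.25,"wx": 0.0,"wy": 0.0,"wz": 0.0,"grip": -1.0},{"dx": -0.65,"dy": 0.0,"dz": -0.45,"wx": 0.0,"wy": 0.0,"wz": 0.0,"grip": -1.0},{"dx": -0.8,"dy": 0.0,"dz": -0.6,"wx": 0.0,"wy": 0.0,"wz": 0.0,"grip": -1.0},{"dx": -0.8,"dy": 0.0,"dz": -0.6,"wx": 0.0,"wy": 0.0,"wz": 0.0,"grip": -1.0},{"dx": -0.8,"dy": 0.0,"dz": -0.6,"wx": 0.0,"wy": 0.0,"wz": 0.0,"grip": -1.0}]'

```text
time: 23.05
position: [0.5653, -0.0957, 0.1267]
ee_rot: [[0.008, 1.0, 0.003], [1.0, -0.008, -0.001], [-0.001, 0.003, -1.0]]
wrist_force: [0.3, 0.1, -0.3]
grip_width: 0.0002
```

Run:
```python
from h import *
s=ctrl.observe(); print(s["time"],np.round(s["position"],3),np.round(s["wrist_force"],1),np.abs(s["joint_velocities"]).max())
for n,(x,y,w,h) in {"scene":(220,140,160,120),"top":(180,140,160,120)}.items():
    p=ctrl.camera(n); k=min(590/h,790/w); save(p,n+"14.png",cv2.resize(p["pixels"][y:y+h,x:x+w],None,fx=k,fy=k,interpolation=cv2.INTER_CUBIC))
    for q in ("teaspoon","tray_handle","grill"):
        r=ctrl.pinpoint(p,q); print(q,[(np.round(v["position"],1).tolist(),round(v["confidence"],2),np.round(onz(p,v["position"],.02 if q=="tray_handle" else 0),4)) for v in r[:2]])
```

```text
23.05 [ 0.565 -0.096  0.127] [ 0.3  0.1 -0.3] 3.5341699401855955
teaspoon [([279.9, 192.6], 0.78, array([0.6699, 0.0204, 0.    ]))]
tray_handle [([301.9, 225.1], 0.4, array([0.5712, 0.0967, 0.02  ]))]
grill [([276.0, 287.8], 0.85, array([0.5598, 0.2499, 0.    ]))]
teaspoon [([321.3, 170.7], 0.74, array([0.6637, 0.0258, 0.    ]))]
tray_handle [([292.1, 204.9], 0.72, array([0.5635, 0.1022, 0.02  ]))]
grill [([236.5, 201.6], 0.55, array([0.5735, 0.2544, 0.    ]))]
```

View pics/top14.png

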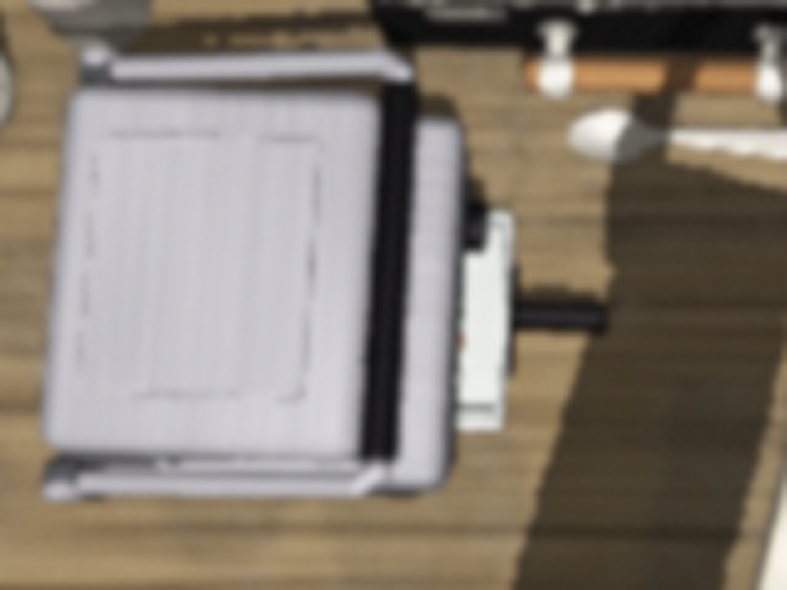

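View pics/scene14.png

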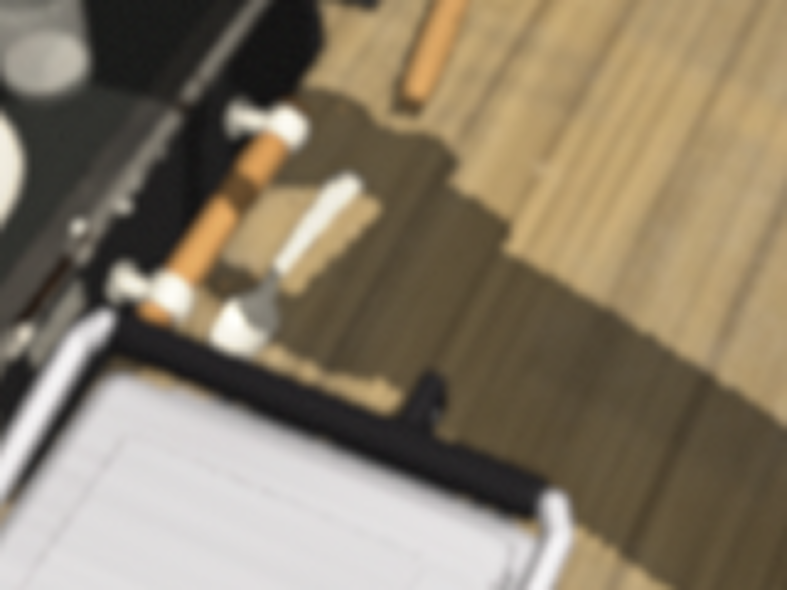

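```bash
python3 -c "
from cell import ctrl
s=ctrl.observe(); print(s['time'],s['wrist_force'],abs(s['joint_velocities']).max() if hasattr(s['joint_velocities'],'max') else s['joint_velocities'])
print(ctrl.finish_job())"
```

```text
23.45 [ 0.14144401 -1.10537548  0.21151286] 0.46403917993330696
the job is handed in; nothing more can be done
None
```

The tray is in the tunnel, firmly against its stop, and let go. The job was handed in at about 23.5 s with the gripper well clear. I could not see the catches, so "both snapped in" is inferred from feel and position.

I pinched the tray by its handle fin, turned it square to the grill and slid it straight in. Drag was below 0.5 N at first, then about 2–3 N over the last 40 mm, then it met a hard, central stop.

**Stop:** Held in the grip it took 12 N without moving. After release I pushed it again on the fin end; it took 10 N at the same place, so it was not jammed by the grip. The highest wrist force I read was about 12 N.

**Final position:** The camera puts the tray's centre at about x = −0.048 m, straight in the mouth. That is near the shallow end of the possible stop range and about 4 mm past the −0.052 m limit, with an uncertainty of a few mm.

**Teaspoon:** It did not visibly move; the before and after readings agree within about 5 mm, which is detector noise.

**Checks that disagreed:**
- The drop as the catches snapped in was faint, about 1 N, close to the sensor noise. The 2–3 N sliding force was also at or just under the low end of the expected 3–8 N.
- My first end push went too high and passed over the fin without touching it. I repeated it lower, and that contact was clear.

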